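Stack the spacer and cover plates on a stud fixture and clamp them

TASK

Swing the fixture's clamp arm fully open, lower the thick windowed spacer plate over the three studs until it sits flat on their shoulders, then lower the solid cover plate over the same studs flat onto the spacer. Finally swing the clamp arm back to its closed stop, over the middle of the stack. Let go of each plate only when it is seated (do not drop it), and leave the other things on the bench where they are.

Things in the scene. Friction and masses are not known exactly. Their poses are not given: they have to be found in the camera images.
- fixture: Grey base plate 96 x 212 x 14 mm (x, y, z), fixed to the bench; reaches from -82 to +130 mm along its y. Origin on the bench surface midway among the studs. Three steel studs at (x, y) = (0, +50), (+18, -50), (-18, -50) mm: 20 mm wide shoulders up to 30 mm above the bench, then 10 mm wide, the top 8 mm tapered, tips 78 mm above the bench.
- stack_top (a point): Where the middle of the finished stack's top comes: 68 mm above the fixture's origin, axes as the fixture's. The seated spacer has its centre 42 mm and the seated cover its centre 61 mm above the bench, both straight below this point.
- clamp_hinge (a point): Point on the vertical axis of the clamp's dark pillar (26 mm wide), at fixture (0, +95) mm, 82 mm above the bench (the arm's underside). The arm is 24 mm wide, 30 at its round end, which reaches 95 mm from this axis; it fills 82 to 94 mm above the bench, and the rubber pad under its end reaches down to 70.5 mm.
- clamp (a joint): Angle (rad) of the flat steel clamp arm about the pillar. 0 = closed stop: arm along the fixture's -y, its pad over the stack, 2.5 mm above the cover; grows anticlockwise seen from above to the open stop at 1.7, the arm then along about the fixture's +x. Starts nearly closed. Stays where it is left; about 1.5 N at the knob moves it.
- clamp_knob (a point): Centre, 112 mm above the bench, of the round black knob standing on the arm's end, 80 mm from the pillar axis; 24 mm wide, from 94 to 128 mm above the bench, fixed to the arm (axes turn with the arm and match the fixture's at joint 0).
- spacer_center (a point): Centre (half-way up) of the loose aluminium spacer plate, 60 x 130 x 24 mm (x, y, z), 0.32 kg, with a 30 x 54 mm window in its middle and three 14 mm through holes at (x, y) = (0, +50), (+18, -50), (-18, -50) mm from its centre, matching the studs when its y points as the fixture's. Lies flat; can be gripped across its 60 mm width.
- cover_center (a point): Centre (half-way up) of the loose steel cover plate, 60 x 130 x 14 mm (x, y, z), 0.42 kg, no window, with three 14 mm through holes at (x, y) = (0, +50), (+18, -50), (-18, -50) mm from its centre, matching the studs when its y points as the fixture's. Lies flat; can be gripped across its 60 mm width.
- tape: Bystander: black roll of tape, 102 mm wide, 24 mm high, lying flat; origin under its centre.
- jar: Bystander: clear jar with blue cap, 66 mm wide, 93 mm high; origin under its centre.
- case: Bystander: orange case 72 x 215 x 35 mm, lying flat; origin under its centre.
There are look-alikes about, which are no part of the job. There is more than one size of the part that bears spacer_center; the job needs the larger.

How it is judged:
By the outcome, as a careful person would: the job done as asked, in the order asked, and still so for the second after the job is handed in, with the robot touching nothing.
It also fails if it takes over 72 s, if anything falls off the work surface, if the arm or the gripper's body presses on something with over 40 N, if the wrist force passes 120 N, or if a joint passes its speed limit or range.

ROBOT

A 6-joint arm with a two-finger parallel gripper is mounted at the origin on a cart in front of the work surface, level with it; the furniture and walls round the work are solid. World frame = base frame: x ahead of the robot, y to its left, z up, the work surface at z = 0. Lengths are in m, angles in rad, forces in N, time in s.
With the tool pointing down it reaches from about 0.35 to 0.775 m from the base axis. Payload 7.3 kg.
Tool frame: the origin (TCP) lies on the front face of the gripper's body, between the roots of the fingers; the fingertips stand 66 mm ahead of it and the grasp point (between the pads) lies 47 mm ahead of it; z points along the fingers, y is the direction in which the jaws open and shut (so a half turn about z gives the same grasp; the last joint's range is limited). The gripper opens to 92 mm and grips with 3 to 60 N. Pads are 19 mm wide; open, the fingers measure 130 mm over their backs; the gripper's body (75 mm by 190 mm) begins 47 mm behind the grasp point.
Start: joints at [1.122, 0.342, 1.524, -0, 1.275, -0.146], TCP at [0.157, 0.501, 0.292] pointing down, gripper open.
Joint ranges: [-2.53, 2.53], [-0.77, 2.02], [0.04, 2.7], [-1, 4.14], [0.28, 2.66], [-3.11, 3.11]. Speed limits (rad/s): [2.57, 2.57, 3.14, 3.14, 3.14, 3.14].

INTERFACE

Orientations are given as [roll, pitch, yaw] about the fixed x, y, z axes, in that order (R = Rz(yaw) Ry(pitch) Rx(roll)).
In Python, from cell import observe, read_camera, hand_in, search_frame, tip_of gives the robot as it stands. The module is installed in compiled form; this text tells all that it offers.
- The arm moves only by the tool apply_moves, never from a script. Its argument "motion" is a list of rows, each an object with "offset": the shift along the tool's x, y, z in mm, a list of three; "rotation": the turn, a rotation vector about the tool's x, y, z in rad, a list of three. In form: [{"offset": [x, y, z], "rotation": [rx, ry, rz]}, ...]. A call has 1 to 12 rows; each row shifts and turns the pose as measured when the row begins, along the tool's axes as they then stand; what a row does not reach is not made up. A row lasts 1/12 s, in which the tool goes at most 41.7 mm and 7.16 degrees, less where a joint would pass 70% of its speed; a pose out of reach is approached as far as the arm can. A call with a gripper value outside its range is refused whole. "grip" is the closure, from 0 (fully open) to 1 (shut), set as the call begins (left out, the last holds). The fingers move at their own pace and stop on an object; "grip_force" is the grip in N (left out, the last holds). Time passes only in rows, so rows that do not move let the fingers close. It gives the time, the measured TCP pose, the force and the opening at its end, in the units of the state.
- observe(): the state, without advancing time (a new reading comes with each control period).
- read_camera(name): name is "side" or "top" or "wrist"; returns a dict with "img" (420x560x3 uint8, red, green, blue), "camera_matrix" (3x3 intrinsics, pixels), "R" (3x3) and "t" (3): a world point X has camera coordinates R X + t; the wrist camera has in their place "tool_from_camera" (4x4, takes a point from camera to tool coordinates, whose origin is the TCP and whose axes are the flange's). Camera axes: x right, y down, z forward; pixel columns grow to the right and rows downward; lengths in m; the calibration is good to about 2 mm. A picture is of the moment at which its call begins: read the wrist's pose just before it. There is no depth.
- hand_in(): hands the job in, once; it reports no verdict.
Trained networks look in a picture, given as the dict that the camera call returned (one of the last four; its "shot" number tells which), for a name from the list of things; names that differ only in an ending like _2 or _b are one class to them, and where a whole thing is asked for, a point or a joint stands for the part that bears it (a point fixed in the world has none). Each returns a list of dicts, best first, with "score" (0 to 1); they miss things now and then, are a little off and sometimes report something else, mostly with a low value. They report only what shows in the picture. A call takes as long as a camera call. They do not tell look-alikes from the thing itself.
- search_frame(query, picture): "location" ([x, y, z] in m, in world coordinates, good to about 4 mm: the middle of the surface that is visible of it).
- tip_of(query, picture): "location" ([x, y, z] in m, in world coordinates, good to about 4 mm: a listed point, or the origin of a listed thing).
The state is a dict: "time": time; "qpos": joint angles; "qvel": joint speeds; "joint_efforts": joint torques, N m; "tool_pos": TCP position; "tool_rot": TCP orientation; "contact_force": force on the tool from outside, world axes, zero at the start; "torque": the same for the moment, N m; "opening": finger opening in m.
Only numpy, scipy, OpenCV 4.12 (cv2) and the standard library are available. Lean on these libraries where they do the work, as an engineer would, in place of code of your own. Each camera call takes 0.05 s, during which the arm holds its last target.

## Working session

There is one attempt and no reset: what is moved stays moved. The work goes in short steps, Python scripts to look and compute and a tool call to move; the robot and the scene stay as the last step left them, time stands still between calls to the robot, and variables do not carry over. Pictures are saved under pics/ and viewed, and the job is handed in when it is done.

Besides the shell and the picture viewer there is one more tool, called after "Emit:" in YAML: its name, and indented under it one key for each argument. apply_moves: Moves the arm, as the interface text tells. Its arguments: {"type":"object","properties":{"motion":{"type":"array"},"grip":{"type":"number"},"grip_force":{"type":"number"}},"required":["motion"]}

```bash
mkdir -p pics; python3 - <<'E'
from cell import *
import cv2,numpy as np
s=observe();print({k:np.round(v,3).tolist() for k,v in s.items()})
for n in ["top","side","wrist"]:
    p=read_camera(n)
    cv2.imwrite(f"pics/{n}0.png",p["img"][:,:,::-1])
    if n!="wrist":
        print(n,p["camera_matrix"].tolist(),np.round(p["R"],4).tolist(),np.round(p["t"],4).tolist())
    else: print(p["camera_matrix"].tolist(),p["tool_from_camera"].tolist())
    for q in ["fixture","stack_top","clamp_hinge","clamp_knob","spacer_center","cover_center","tape","jar","case"]:
        print(n,q,[(np.round(d["location"],3).tolist(),round(d["score"],2)) for d in tip_of(q,p)][:4])
E
```

```text
{'time': 0.0, 'qpos': [1.122, 0.343, 1.525, 0.0, 1.275, -0.146], 'qvel': [-0.0, -0.003, -0.001, -0.001, -0.001, 0.0], 'joint_efforts': [0.001, -43.124, -24.422, 0.072, 0.056, -0.0], 'tool_pos': [0.156, 0.501, 0.292], 'tool_rot': [-3.14, -0.0, 2.839], 'contact_force': [0.063, 0.585, 0.425], 'torque': [-0.025, 0.014, -0.029], 'opening': 0.092}
top [[465.972157990543, 0.0, 282.27589967577023], [0.0, 465.972157990543, 213.66215891594032], [0.0, 0.0, 1.0]] [[-0.0277, -0.9995, -0.018], [-0.9841, 0.0304, -0.1748], [0.1752, 0.0129, -0.9844]] [0.0559, 0.4998, 1.4277]
top fixture [([0.477, 0.018, -0.004], 0.7)]
top stack_top [([0.475, 0.016, 0.066], 0.61)]
top clamp_hinge [([0.492, 0.112, 0.083], 0.79), ([0.606, 0.175, 0.002], 0.23)]
top clamp_knob [([0.479, 0.031, 0.114], 0.67)]
top spacer_center [([0.376, 0.262, 0.006], 0.73), ([0.606, 0.176, 0.004], 0.71), ([0.506, 0.312, 0.016], 0.62)]
top cover_center [([0.461, -0.238, 0.009], 0.84)]
top tape [([0.607, 0.179, 0.003], 0.75)]
top jar [([0.512, 0.486, 0.001], 0.84)]
top case [([0.601, -0.43, -0.001], 0.9)]
side [[479.67628621158656, 0.0, 277
[... 539 characters left out ...]
79, -0.003], 0.75)]
side jar [([0.516, 0.485, -0.003], 0.6)]
side case [([0.604, -0.43, 0.002], 0.66)]
[[365.0034038951858, 0.0, 280.0823150662991], [0.0, 365.0034038951858, 213.46852401379792], [0.0, 0.0, 1.0]] [[-1.7621858842469588e-05, -0.9519873513269969, -0.30613735904472433, 0.08320436787246736], [0.9999999747375413, 5.182520821443615e-05, -0.00021872143049254125, 0.0009833797851198645], [0.00022408566766780666, -0.30613735516522017, 0.9519873263641992, -0.09273804141263703], [0.0, 0.0, 0.0, 1.0]]
wrist fixture []
wrist stack_top []
wrist clamp_hinge []
wrist clamp_knob []
wrist spacer_center [([0.375, 0.259, 0.007], 0.62)]
wrist cover_center []
wrist tape []
wrist jar []
wrist case []
```

View pics/top0.png

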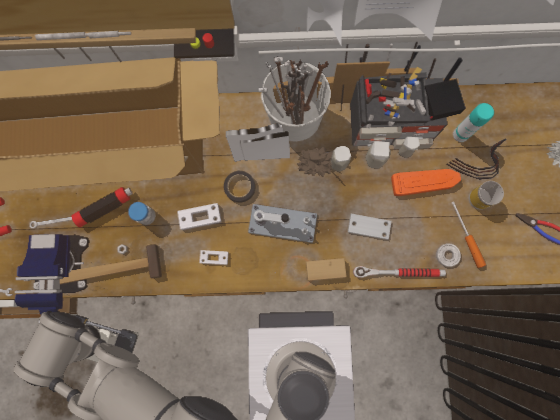

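View pics/side0.png

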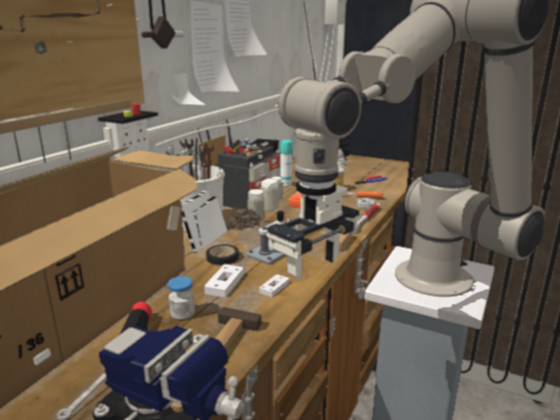

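View pics/wrist0.png

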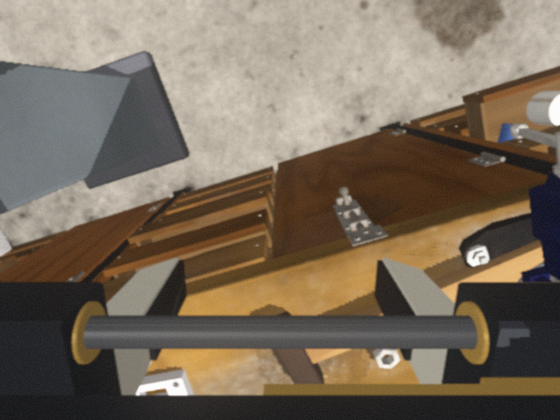

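```bash
cat > h.py <<'E'
from cell import *
import cv2,numpy as np,json
from scipy.spatial.transform import Rotation as Ro
def Rt(s): return Ro.from_euler('xyz',s["tool_rot"]).as_matrix()
def plan(tgt,yaw,step=38.,rstep=0.115,frm=None):
    s=observe(); p=np.array(s["tool_pos"]);R=Rt(s)
    if frm: p,R=np.array(frm[0]),Ro.from_euler('xyz',[np.pi,0,frm[1]]).as_matrix()
    tgt=np.array(tgt);Rg=Ro.from_euler('xyz',[np.pi,0,yaw]).as_matrix()
    w=Ro.from_matrix(R.T@Rg).as_rotvec()
    # force yaw the short signed way
    n=int(max(1,np.ceil(np.linalg.norm(tgt-p)*1000/step),np.ceil(np.linalg.norm(w)/rstep)))
    print("n",n,"d",np.round((tgt-p)*1000,1),"w",np.round(w,3))
    rows=[]
    for i in range(n):
        Ri=R@Ro.from_rotvec(w*i/n).as_matrix()
        rows.append({"offset":[round(float(v)) if abs(step)>10 else round(float(v),1) for v in Ri.T@(tgt-p)*1000/n],"rotation":[round(float(v),3) for v in w/n]})
    for r in rows: print(json.dumps(r),end=", ")
    print()
def st():
    s=observe();print("t",round(s["time"],2),"p",np.round(s["tool_pos"],4),"r",np.round(s["tool_rot"],3),"F",np.round(s["contact_force"],1),"op",round(s["opening"],4));return s
def wpix2world(pic,s,uv,z):
    T=np.array(pic["tool_from_camera"]);R=Rt(s);K=np.array(pic["camera_matrix"])
    uv=np.atleast_2d(uv);d=np.c_[uv,np.ones(len(uv))]@np.linalg.inv(K).T
    d=d@(R@T[:3,:3]).T;o=R@T[:3,3]+np.array(s["tool_pos"])
    return o+d*((z-o[2])/d[:,2])[:,None]
def world2wpix(pic,s,X):
    T=np.array(pic["tool_from_camera"]);R=Rt(s);K=np.array(pic["camera_matrix"])
    X=np.atleast_2d(X);c=((X-np.array(s["tool_pos"]))@R-T[:3,3])@T[:3,:3]
    c=c@K.T;return c[:,:2]/c[:,2:]
def shot(n,name):
    s=observe();p=read_camera(n);cv2.imwrite(f"pics/{name}.png",p["img"][:,:,::-1]);
    np.savez(f"pics/{name}.npz",**{k:np.array(v) for k,v in p.items()},tool_pos=s["tool_pos"],tool_rot=s["tool_rot"]);return s,p
E
python3 - <<'E'
from h import *
plan([0.47,0.31,0.33],1.45)
im=cv2.imread("pics/top0.png");c=cv2.resize(im[185:275,165:405],None,fx=3.3,fy=3.3,interpolation=cv2.INTER_CUBIC);cv2.imwrite("pics/crop0.png",c)
E
```

```text
n 13 d [ 313.5 -191.1   37.8] w [ 0.    -0.     1.389]
{"offset": [-27, -7, -3], "rotation": [0.0, -0.0, 0.107]}, {"offset": [-28, -4, -3], "rotation": [0.0, -0.0, 0.107]}, {"offset": [-28, -1, -3], "rotation": [0.0, -0.0, 0.107]}, {"offset": [-28, 2, -3], "rotation": [0.0, -0.0, 0.107]}, {"offset": [-28, 5, -3], "rotation": [0.0, -0.0, 0.107]}, {"offset": [-27, 8, -3], "rotation": [0.0, -0.0, 0.107]}, {"offset": [-26, 11, -3], "rotation": [0.0, -0.0, 0.107]}, {"offset": [-25, 14, -3], "rotation": [0.0, -0.0, 0.107]}, {"offset": [-23, 16, -3], "rotation": [0.0, -0.0, 0.107]}, {"offset": [-21, 19, -3], "rotation": [0.0, -0.0, 0.107]}, {"offset": [-19, 21, -3], "rotation": [0.0, -0.0, 0.107]}, {"offset": [-17, 23, -3], "rotation": [0.0, -0.0, 0.107]}, {"offset": [-14, 24, -3], "rotation": [0.0, -0.0, 0.107]},
```

View pics/crop0.png

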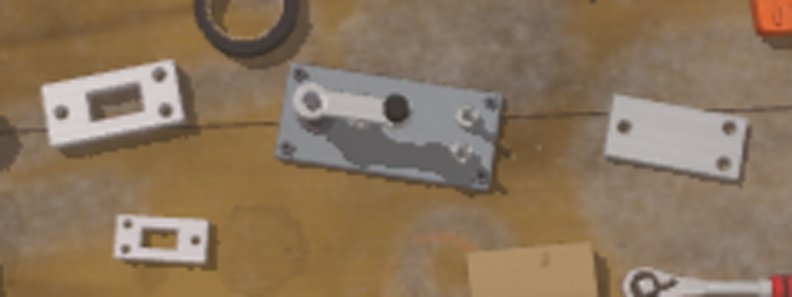

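Emit:
apply_moves:
  motion:
    - {"offset": [-27, -7, -3], "rotation": [0, 0, 0.107]}
    - {"offset": [-28, -4, -3], "rotation": [0, 0, 0.107]}
    - {"offset": [-28, -1, -3], "rotation": [0, 0, 0.107]}
    - {"offset": [-28, 2, -3], "rotation": [0, 0, 0.107]}
    - {"offset": [-28, 5, -3], "rotation": [0, 0, 0.107]}
    - {"offset": [-27, 8, -3], "rotation": [0, 0, 0.107]}
    - {"offset": [-26, 11, -3], "rotation": [0, 0, 0.107]}
    - {"offset": [-25, 14, -3], "rotation": [0, 0, 0.107]}
    - {"offset": [-23, 16, -3], "rotation": [0, 0, 0.107]}
    - {"offset": [-21, 19, -3], "rotation": [0, 0, 0.107]}
    - {"offset": [-19, 21, -3], "rotation": [0, 0, 0.107]}
    - {"offset": [-17, 23, -3], "rotation": [0, 0, 0.107]}

```text
time: 2.5
tool_pos: [0.4498, 0.313, 0.3291]
tool_rot: [-3.14, -0.001, 1.505]
contact_force: [0.8, -0.9, 0.1]
opening: 0.0917
```

```bash
python3 - <<'E'
from h import *
st()
s,p=shot("wrist","w1")
for q in ["spacer_center"]: print([(np.round(d["location"],4),d["score"]) for d in tip_of(q,p)])
st()
plan([0.46,0.04,0.33],1.39)
E
```

```text
t 2.5 p [0.4498 0.313  0.3291] r [-3.140e+00 -1.000e-03  1.505e+00] F [ 0.8 -0.9  0.1] op 0.0917
[(array([0.3752, 0.2576, 0.0086]), 0.9), (array([0.5056, 0.3089, 0.0146]), 0.57)]
t 2.6 p [0.4519 0.3116 0.329 ] r [ 3.141e+00 -1.000e-03  1.504e+00] F [-0.1  0.4 -1.1] op 0.0916
n 8 d [   8.1 -271.6    1. ] w [ 0.    -0.001  0.114]
{"offset": [-34, 3, 0], "rotation": [0.0, -0.0, 0.014]}, {"offset": [-34, 4, 0], "rotation": [0.0, -0.0, 0.014]}, {"offset": [-34, 4, 0], "rotation": [0.0, -0.0, 0.014]}, {"offset": [-34, 5, 0], "rotation": [0.0, -0.0, 0.014]}, {"offset": [-34, 5, 0], "rotation": [0.0, -0.0, 0.014]}, {"offset": [-33, 6, 0], "rotation": [0.0, -0.0, 0.014]}, {"offset": [-33, 6, 0], "rotation": [0.0, -0.0, 0.014]}, {"offset": [-33, 7, 0], "rotation": [0.0, -0.0, 0.014]},
```

View pics/w1.png

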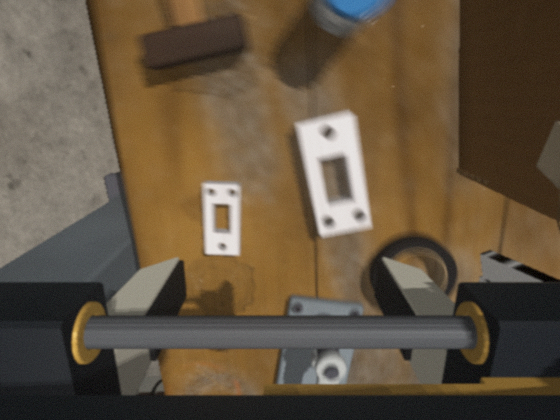

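Wrist view: the large spacer at about (335,172), single hole at the top (+y), two at the bottom. The small look-alike is at (222,218).

Emit:
apply_moves:
  motion:
    - {"offset": [-34, 3, 0], "rotation": [0, 0, 0.014]}
    - {"offset": [-34, 4, 0], "rotation": [0, 0, 0.014]}
    - {"offset": [-34, 4, 0], "rotation": [0, 0, 0.014]}
    - {"offset": [-34, 5, 0], "rotation": [0, 0, 0.014]}
    - {"offset": [-34, 5, 0], "rotation": [0, 0, 0.014]}
    - {"offset": [-33, 6, 0], "rotation": [0, 0, 0.014]}
    - {"offset": [-33, 6, 0], "rotation": [0, 0, 0.014]}
    - {"offset": [-33, 7, 0], "rotation": [0, 0, 0.014]}
    - {"offset": [0, 0, 0], "rotation": [0, 0, 0]}
    - {"offset": [0, 0, 0], "rotation": [0, 0, 0]}

```text
time: 3.43
tool_pos: [0.4581, 0.033, 0.3265]
tool_rot: [-3.139, -0.003, 1.404]
contact_force: [-0.1, -0.3, 0.9]
opening: 0.0916
```

```bash
python3 - <<'E'
from h import *
st()
s,p=shot("wrist","w2")
for q in ["clamp_knob","clamp_hinge","stack_top","fixture"]: print(q,[(np.round(d["location"],4),d["score"]) for d in tip_of(q,p)])
st()
E
```

```text
t 3.43 p [0.4581 0.033  0.3265] r [-3.139e+00 -3.000e-03  1.404e+00] F [-0.1 -0.3  0.9] op 0.0916
clamp_knob [(array([0.4758, 0.032 , 0.1108]), 0.74)]
clamp_hinge [(array([0.4879, 0.1091, 0.0802]), 0.92)]
stack_top [(array([0.4741, 0.0173, 0.0698]), 0.98), (array([ 0.4622, -0.2333,  0.0088]), 0.55)]
fixture [(array([0.4765, 0.0202, 0.0019]), 0.85)]
t 3.68 p [0.4583 0.0349 0.3264] r [-3.139e+00 -3.000e-03  1.408e+00] F [-0.2  0.3 -0.3] op 0.0918
```

View pics/w2.png

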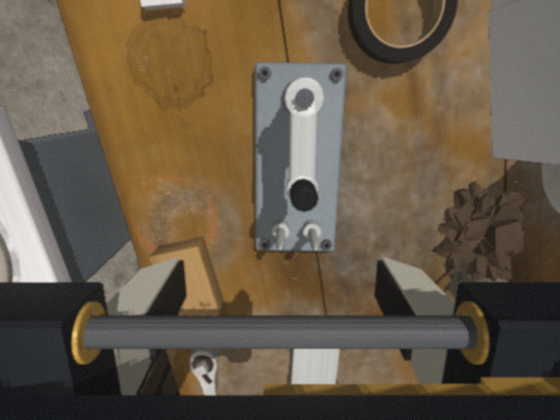

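```bash
python3 - <<'E'
import cv2
im=cv2.imread("pics/w2.png")
cv2.imwrite("pics/c2a.png",cv2.resize(im[55:135,240:360],None,fx=6,fy=6,interpolation=cv2.INTER_CUBIC))
cv2.imwrite("pics/c2b.png",cv2.resize(im[170:260,240:360],None,fx=6,fy=6,interpolation=cv2.INTER_CUBIC))
E
```

```text
(no output)
```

View pics/c2a.png

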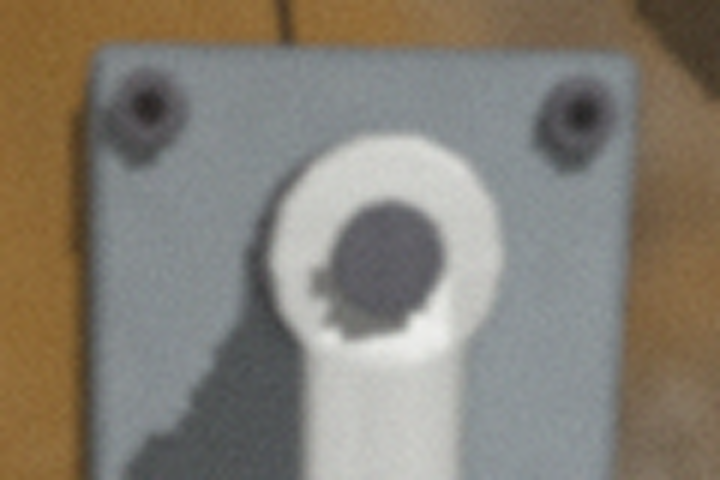

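View pics/c2b.png

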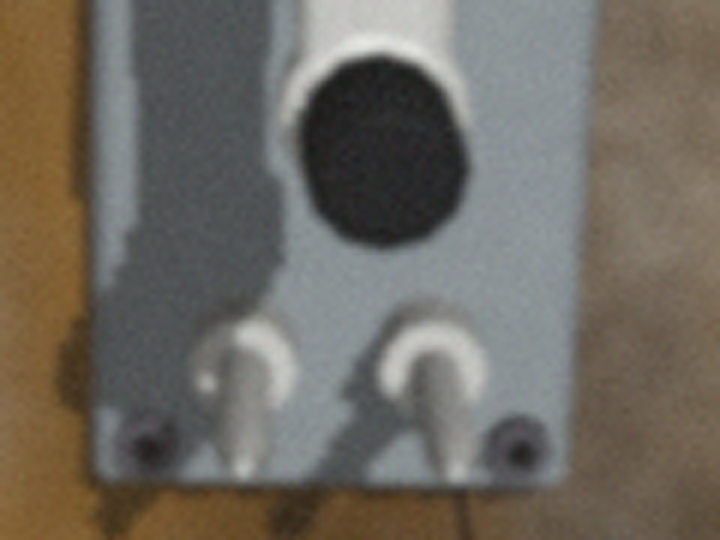

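```bash
python3 - <<'E'
from h import *
from scipy.optimize import least_squares
d=np.load("pics/w2.npz");pic=d;s={"tool_pos":d["tool_pos"],"tool_rot":d["tool_rot"]}
print(s)
M=np.array([[-48,130,14],[48,130,14],[-48,-82,14],[48,-82,14],[-18,-50,78],[18,-50,78],[0,95,94]])/1000
uv=np.array([[256.2,63.3],[345.7,64.2],[256.3,250],[334.3,250.3],[280.5,248.7],[316.2,248.8],[304.5,96.7]])
def X(q): 
    c,si=np.cos(q[2]),np.sin(q[2]);R=np.array([[c,-si,0],[si,c,0],[0,0,1]]);return M@R.T+[q[0],q[1],0]
f=lambda q:(world2wpix(pic,s,X(q))-uv).ravel()
r=least_squares(f,[0.475,0.018,-0.17]);print(r.x,np.round(r.fun.reshape(-1,2),1))
# with free z cam height etc
f2=lambda q:(world2wpix(pic,{"tool_pos":s["tool_pos"]+[0,0,q[3]],"tool_rot":s["tool_rot"]+np.array([q[4],q[5],0])},X(q))-uv).ravel()
r=least_squares(f2,[0.475,0.018,-0.17,0,0,0],x_scale=[.01,.01,.1,.01,.01,.01]);print(r.x,np.round(r.fun.reshape(-1,2),1))
k=wpix2world(pic,s,[304,197.3],0.128)[0];h=wpix2world(pic,s,[304.5,96.7],0.094)[0];print(k,h,np.linalg.norm((k-h)[:2]),"arm yaw",np.arctan2(*( (k-h)[[0]]),-(k-h)[1]))
E
```

```text
{'tool_pos': array([0.45810258, 0.03298528, 0.32645152]), 'tool_rot': array([-3.13935156e+00, -3.00883146e-03,  1.40396829e+00])}
[ 0.4748952   0.01824431 -0.18109412] [[-1.9 -1.8]
 [ 1.8 -1.3]
 [-0.8  1.2]
 [ 0.8  2.1]
 [ 0.2 -0.7]
 [ 0.1 -0.3]
 [-0.1  1.4]]
[ 0.47587385  0.0198781  -0.18163179  0.00371253 -0.00179552 -0.00791404] [[-1.4 -0.6]
 [ 1.1 -0.1]
 [-0.5  0.8]
 [ 0.5  1.6]
 [ 0.4 -1.8]
 [-0.  -1.4]
 [-0.1  1.5]]
[0.47827452 0.03487703 0.128     ] [0.49227427 0.11282685 0.094     ] 0.07919702328228388 arm yaw -0.17770506093306979
```

```bash
python3 - <<'E'
from h import *
st()
plan([0.478,0.035,0.165],1.39,step=33)
E
```

```text
t 3.68 p [0.4583 0.0349 0.3264] r [-3.139e+00 -3.000e-03  1.408e+00] F [-0.2  0.3 -0.3] op 0.0918
n 5 d [ 1.970e+01  1.000e-01 -1.614e+02] w [-0.002 -0.003  0.018]
{"offset": [1, 4, 32], "rotation": [-0.0, -0.001, 0.004]}, {"offset": [1, 4, 32], "rotation": [-0.0, -0.001, 0.004]}, {"offset": [1, 4, 32], "rotation": [-0.0, -0.001, 0.004]}, {"offset": [1, 4, 32], "rotation": [-0.0, -0.001, 0.004]}, {"offset": [1, 4, 32], "rotation": [-0.0, -0.001, 0.004]},
```

Emit:
apply_moves:
  motion:
    - {"offset": [1, 4, 32], "rotation": [0, -0.001, 0.004]}
    - {"offset": [1, 4, 32], "rotation": [0, 0, 0.004]}
    - {"offset": [1, 4, 32], "rotation": [0, -0.001, 0.004]}
    - {"offset": [1, 4, 32], "rotation": [0, 0, 0.004]}
    - {"offset": [1, 4, 30], "rotation": [0, 0, 0.004]}
    - {"offset": [0, 0, 0], "rotation": [0, 0, 0]}
  grip: 0.3

```text
time: 4.18
tool_pos: [0.4819, 0.0442, 0.166]
tool_rot: [3.133, -0.003, 1.4]
contact_force: [-1.6, 0.7, 0.5]
opening: 0.0647
```

```bash
python3 - <<'E'
from h import *
st()
s,p=shot("wrist","w3")
plan([0.478,0.035,0.165],1.39,step=9)
E
```

```text
t 4.18 p [0.4819 0.0442 0.166 ] r [ 3.133e+00 -3.000e-03  1.400e+00] F [-1.6  0.7  0.5] op 0.0647
n 2 d [-4.6 -9.2 -3.4] w [ 0.011 -0.003  0.011]
{"offset": [-4.9, -1.5, 1.7], "rotation": [0.006, -0.002, 0.005]}, {"offset": [-5.0, -1.5, 1.7], "rotation": [0.006, -0.002, 0.005]},
```

View pics/w3.png

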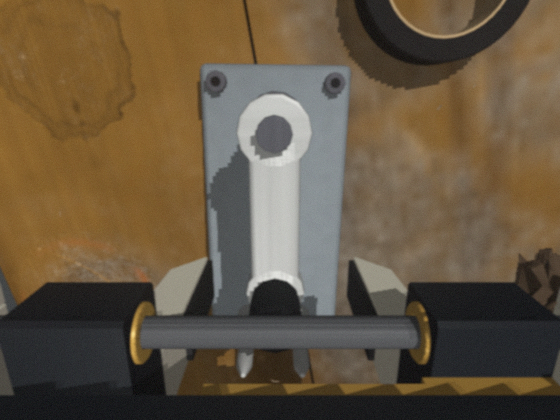

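Emit:
apply_moves:
  motion:
    - {"offset": [-5, -1, 0], "rotation": [0.006, -0.002, 0.005]}
    - {"offset": [-5, -1, 0], "rotation": [0.006, -0.002, 0.005]}
    - {"offset": [0, 0, 0], "rotation": [0, 0, 0]}
  grip: 0.45

```text
time: 4.48
tool_pos: [0.48, 0.0355, 0.1724]
tool_rot: [3.139, 0.001, 1.394]
contact_force: [-0.3, 0.8, 0.2]
opening: 0.0511
```

Emit:
apply_moves:
  motion:
    - {"offset": [0, 0, 0], "rotation": [0, 0, 0]}
    - {"offset": [0, 0, 0], "rotation": [0, 0, 0]}
    - {"offset": [0, 0, 0], "rotation": [0, 0, 0]}
  grip: 1.0
  grip_force: 8

```text
time: 4.73
tool_pos: [0.4815, 0.0349, 0.1766]
tool_rot: [3.131, 0.0, 1.393]
contact_force: [-0.8, 0.9, 0.4]
opening: 0.035
```

```bash
python3 - <<'E'
from h import *
s=st()
p=np.array(s["tool_pos"]);H=np.array([0.4921,0.112,p[2]])
R=Rt(s);d=1.7/16
v=R.T@(p-H)  # tool frame pos rel hinge
rot=Ro.from_rotvec([0,0,-d]).as_matrix() # about tool z
print(v,(rot@v-v)*1000,d,np.linalg.norm(v))
E
```

```text
t 4.73 p [0.4815 0.0349 0.1766] r [3.131 0.    1.393] F [-0.8  0.9  0.4] op 0.035
[-7.77629371e-02  3.19110910e-03  4.49209256e-05] [0.77694032 8.22877984 0.        ] 0.10625 0.07782839830590409
```

Emit:
apply_moves:
  motion:
    - {"offset": [0, 0, 9], "rotation": [0.005, 0, 0]}
    - {"offset": [0, 0, 0], "rotation": [0, 0, 0]}
    - {"offset": [0, 0, 0], "rotation": [0, 0, 0]}

```text
time: 4.98
tool_pos: [0.4813, 0.0348, 0.1677]
tool_rot: [3.136, 0.0, 1.393]
contact_force: [-1.0, 0.1, 10.1]
opening: 0.0235
```

```bash
python3 - <<'E'
from h import *
s=st();st()
p=np.array(s["tool_pos"]);H=np.array([0.4921,0.112,p[2]])
R=Rt(s);d=1.7/16
v=R.T@(p-H)  # tool frame pos rel hinge
rot=Ro.from_rotvec([0,0,-d]).as_matrix() # about tool z
print(v,(rot@v-v)*1000,d,np.linalg.norm(v))
E
```

```text
t 4.98 p [0.4813 0.0348 0.1677] r [3.136 0.    1.393] F [-1.   0.1 10.1] op 0.0235
t 4.98 p [0.4813 0.0348 0.1677] r [3.136 0.    1.393] F [-1.   0.1 10.1] op 0.0235
[-7.78680798e-02  3.08336783e-03  1.87206645e-05] [0.76610726 8.24053782 0.        ] 0.10625 0.07792910474908099
```

Emit:
apply_moves:
  motion:
    - {"offset": [0.7, 8.3, 0], "rotation": [0, 0, -0.106]}
    - {"offset": [0.7, 8.3, 0], "rotation": [0, 0, -0.106]}
    - {"offset": [0.7, 8.3, 0], "rotation": [0, 0, -0.106]}
    - {"offset": [0.7, 8.3, 0], "rotation": [0, 0, -0.106]}
    - {"offset": [0.7, 8.3, 0], "rotation": [0, 0, -0.106]}

```text
time: 5.4
tool_pos: [0.5221, 0.0405, 0.1678]
tool_rot: [3.139, 0.0, 1.941]
contact_force: [-1.5, 2.4, 1.7]
opening: 0.0235
```

```bash
cat >> h.py <<'E'
def arc(n,tot,H=(0.4921,0.112),rad=0.079):
    s=st();p=np.array(s["tool_pos"]);H=np.array([*H,p[2]]);R=Rt(s);v=R.T@(p-H)
    print("v",np.round(v*1000,1),"ang",np.round(np.arctan2((p-H)[0],-(p-H)[1])+0.181,3),"toolang",np.round(s["tool_rot"][2]-1.39,3))
    d=tot/n
    rot=Ro.from_rotvec([0,0,-d]).as_matrix();vt=v*0+[-rad,0,0]
    print("plain",np.round((rot@v-v)*1000,1),"radius corr",np.round(v/np.linalg.norm(v)*(rad-np.linalg.norm(v))*1000,2),d)
E
python3 - <<'E'
from h import *
arc(11,1.2)
E
```

```text
t 5.4 p [0.5221 0.0405 0.1678] r [3.139 0.    1.941] F [-1.5  2.4  1.7] op 0.0235
v [-77.5   2.1   0. ] ang 0.578 toolang 0.551
plain [ 0.7  8.4 -0. ] radius corr [-1.47  0.04  0.  ] 0.10909090909090909
```

Excellent, continue the arc.

Emit:
apply_moves:
  motion:
    - {"offset": [0.6, 8.4, 0], "rotation": [0, 0, -0.108]}
    - {"offset": [0.6, 8.4, 0], "rotation": [0, 0, -0.108]}
    - {"offset": [0.6, 8.4, 0], "rotation": [0, 0, -0.108]}
    - {"offset": [0.6, 8.4, 0], "rotation": [0, 0, -0.108]}
    - {"offset": [0.6, 8.4, 0], "rotation": [0, 0, -0.108]}
    - {"offset": [0.6, 8.4, 0], "rotation": [0, 0, -0.108]}
    - {"offset": [0.6, 8.4, 0], "rotation": [0, 0, -0.108]}
    - {"offset": [0.6, 8.4, 0], "rotation": [0, 0, -0.108]}
    - {"offset": [0.6, 8.4, 0], "rotation": [0, 0, -0.108]}

```text
time: 6.15
tool_pos: [0.5684, 0.1003, 0.1678]
tool_rot: [3.139, -0.006, 2.959]
contact_force: [-3.4, -1.0, 4.0]
opening: 0.0236
```

```bash
python3 - <<'E'
from h import *
arc(2,.18)
E
```

```text
t 6.15 p [0.5684 0.1003 0.1678] r [ 3.139 -0.006  2.959] F [-3.4 -1.   4. ] op 0.0236
v [-77.1   2.4  -0.4] ang 1.6 toolang 1.569
plain [0.5 6.9 0. ] radius corr [-1.83  0.06 -0.01] 0.09
```

Emit:
apply_moves:
  motion:
    - {"offset": [0, 6, 0], "rotation": [0, 0.005, -0.08]}
    - {"offset": [0, 4, 0], "rotation": [0, 0, -0.05]}
    - {"offset": [0, 3, 0], "rotation": [0, 0, -0.02]}

```text
time: 6.4
tool_pos: [0.5688, 0.11, 0.1677]
tool_rot: [-3.136, -0.016, 3.125]
contact_force: [-2.9, -16.5, 4.9]
opening: 0.0278
```

Emit:
apply_moves:
  motion:
    - {"offset": [0, 3, 0], "rotation": [0, 0, 0]}
    - {"offset": [0, 3, 0], "rotation": [0, 0, 0]}

```text
time: 6.57
tool_pos: [0.5688, 0.1098, 0.1676]
tool_rot: [-3.123, -0.018, 3.127]
contact_force: [-1.3, -15.8, 1.9]
opening: 0.0263
```

```bash
python3 - <<'E'
from h import *
arc(2,.18)
E
```

```text
t 6.57 p [0.5688 0.1098 0.1676] r [-3.123 -0.018  3.127] F [ -1.3 -15.8   1.9] op 0.0263
v [-76.7  -1.1  -1.4] ang 1.724 toolang 1.737
plain [0.2 6.9 0. ] radius corr [-2.29 -0.03 -0.04] 0.09
```

Emit:
apply_moves:
  motion:
    - {"offset": [0, 0, 0], "rotation": [0, 0, 0]}
    - {"offset": [0, 0, 0], "rotation": [-0.01, 0, 0]}
    - {"offset": [0, 0, 0], "rotation": [-0.01, 0, 0]}
  grip: 0

```text
time: 6.82
tool_pos: [0.5691, 0.1087, 0.1671]
tool_rot: [3.141, -0.019, 3.126]
contact_force: [-0.5, 0.5, -0.9]
opening: 0.0413
```

```bash
python3 - <<'E'
from h import *
st()
from scipy.optimize import least_squares
im=cv2.imread("pics/w1.png")
cv2.imwrite("pics/c1.png",cv2.resize(im[100:245,285:380],None,fx=4,fy=4,interpolation=cv2.INTER_CUBIC))
E
```

```text
t 6.82 p [0.5691 0.1087 0.1671] r [ 3.141 -0.019  3.126] F [-0.5  0.5 -0.9] op 0.0413
```

View pics/c1.png

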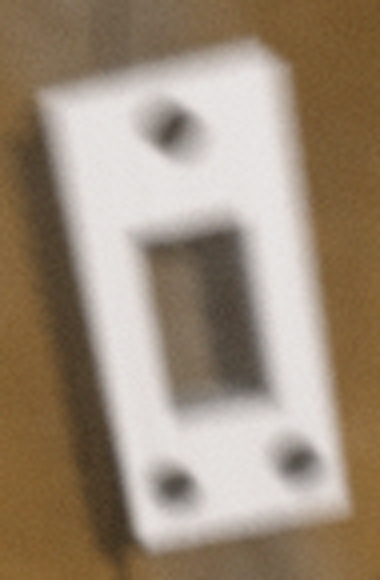

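```bash
python3 - <<'E'
from h import *
plan([0.506,0.305,0.25],1.70,frm=([0.569,0.108,0.235],3.126))
E
```

```text
n 13 d [-63. 197.  15.] w [ 0.    -0.     1.426]
{"offset": [5, 15, -1], "rotation": [0.0, -0.0, 0.11]}, {"offset": [7, 14, -1], "rotation": [0.0, -0.0, 0.11]}, {"offset": [8, 14, -1], "rotation": [0.0, -0.0, 0.11]}, {"offset": [10, 13, -1], "rotation": [0.0, -0.0, 0.11]}, {"offset": [11, 11, -1], "rotation": [0.0, -0.0, 0.11]}, {"offset": [12, 10, -1], "rotation": [0.0, -0.0, 0.11]}, {"offset": [13, 9, -1], "rotation": [0.0, -0.0, 0.11]}, {"offset": [14, 7, -1], "rotation": [0.0, -0.0, 0.11]}, {"offset": [15, 6, -1], "rotation": [0.0, -0.0, 0.11]}, {"offset": [15, 4, -1], "rotation": [0.0, -0.0, 0.11]}, {"offset": [16, 2, -1], "rotation": [0.0, -0.0, 0.11]}, {"offset": [16, 1, -1], "rotation": [0.0, -0.0, 0.11]}, {"offset": [16, -1, -1], "rotation": [0.0, -0.0, 0.11]},
```

Emit:
apply_moves:
  motion:
    - {"offset": [0, 0, -36], "rotation": [0, 0, 0]}
    - {"offset": [0, 0, -36], "rotation": [0, 0.01, 0]}

```text
time: 6.98
tool_pos: [0.5672, 0.1086, 0.2329]
tool_rot: [3.139, -0.045, 3.126]
contact_force: [1.8, 0.0, 1.1]
opening: 0.0547
```

Emit:
apply_moves:
  motion:
    - {"offset": [5, 15, -1], "rotation": [0, -0.045, 0.11]}
    - {"offset": [7, 14, -1], "rotation": [0, 0, 0.11]}
    - {"offset": [8, 14, -1], "rotation": [0, 0, 0.11]}
    - {"offset": [10, 13, -1], "rotation": [0, 0, 0.11]}
    - {"offset": [11, 11, -1], "rotation": [0, 0, 0.11]}
    - {"offset": [12, 10, -1], "rotation": [0, 0, 0.11]}
    - {"offset": [13, 9, -1], "rotation": [0, 0, 0.11]}
    - {"offset": [14, 7, -1], "rotation": [0, 0, 0.11]}
    - {"offset": [15, 6, -1], "rotation": [0, 0, 0.11]}
    - {"offset": [15, 4, -1], "rotation": [0, 0, 0.11]}
    - {"offset": [16, 2, -1], "rotation": [0, 0, 0.11]}
    - {"offset": [16, 1, -1], "rotation": [0, 0, 0.11]}

```text
time: 7.98
tool_pos: [0.5147, 0.3007, 0.2547]
tool_rot: [3.125, -0.014, 1.744]
contact_force: [0.7, 1.0, -0.7]
opening: 0.0921
```

```bash
python3 - <<'E'
from h import *
st()
plan([0.506,0.305,0.25],1.70)
E
```

```text
t 7.98 p [0.5147 0.3007 0.2547] r [ 3.125 -0.014  1.744] F [ 0.7  1.  -0.7] op 0.0921
n 1 d [-8.7  4.3 -4.7] w [ 0.017 -0.014  0.044]
{"offset": [6, -8, 5], "rotation": [0.017, -0.014, 0.044]},
```

Emit:
apply_moves:
  motion:
    - {"offset": [2, -8, 5], "rotation": [0.017, -0.014, 0.044]}
    - {"offset": [0, 0, 0], "rotation": [0, 0, 0]}
    - {"offset": [0, 0, 0], "rotation": [0, 0, 0]}

```text
time: 8.23
tool_pos: [0.5051, 0.3059, 0.2496]
tool_rot: [-3.142, -0.004, 1.698]
contact_force: [-0.6, -0.3, 0.9]
opening: 0.0919
```

```bash
python3 - <<'E'
from h import *
st();
s,p=shot("wrist","w4");st()
im=p["img"][:,:,::-1];cv2.imwrite("pics/c4.png",cv2.resize(im[90:290,200:360],None,fx=4.0,fy=3,interpolation=cv2.INTER_CUBIC)) if 0 else cv2.imwrite("pics/c4.png",cv2.resize(im[90:290,200:380],None,fx=3,fy=3,interpolation=cv2.INTER_CUBIC))
E
```

```text
t 8.23 p [0.5051 0.3059 0.2496] r [-3.142 -0.004  1.698] F [-0.6 -0.3  0.9] op 0.0919
t 8.28 p [0.505  0.3056 0.2494] r [-3.141 -0.004  1.698] F [ 0.3 -0.  -1.2] op 0.0918
```

View pics/c4.png

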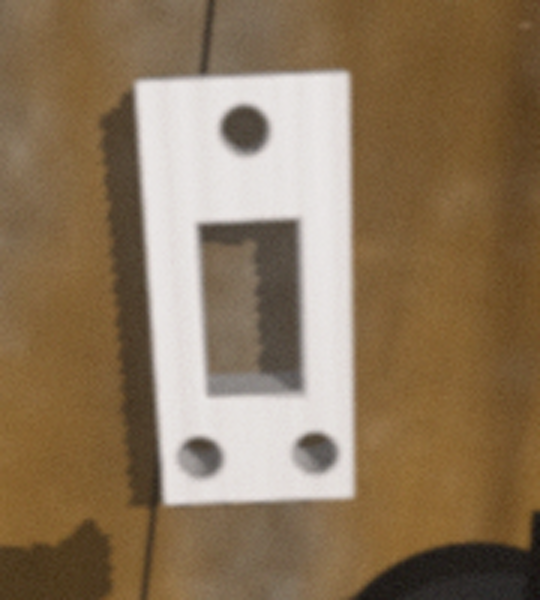

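```bash
cat >> h.py <<'E'
from scipy.optimize import least_squares
HOL=np.array([[0,50],[-18,-50],[18,-50]])/1000; COR=np.array([[-30,65],[30,65],[30,-65],[-30,-65]])/1000
def fit(name,pts,uv,z,q0):
    d=np.load(f"pics/{name}.npz");s={"tool_pos":d["tool_pos"],"tool_rot":d["tool_rot"]}
    uv=np.array(uv,float);W=wpix2world(d,s,uv,z)[:,:2]
    def X(q):
        c,si=np.cos(q[2]),np.sin(q[2]);return pts@np.array([[c,-si],[si,c]]).T+q[:2]
    r=least_squares(lambda q:(X(q)-W).ravel()*1000,q0,x_scale=[.01,.01,.1]);print("fit",np.round(r.x,4),"res mm",np.round(r.fun.reshape(-1,2),1).tolist());return r.x,s
E
python3 - <<'E'
from h import *
uv=np.array([[245,129],[200,457],[316,452],[136,79],[350,71],[355,497],[163,504]])/3+[200,90]
q,s=fit("w4",np.r_[HOL,COR],uv,0.024,[.506,.31,.13])
q2,s=fit("w4",HOL,uv[:3],0.024,[.506,.31,.13])
plan([q[0],q[1],0.09],q[2]+np.pi/2,step=36)
E
```

```text
fit [0.5084 0.3111 0.1676] res mm [[0.0, -0.2], [0.0, -0.1], [-0.3, -0.4], [0.2, -0.2], [-0.1, -0.0], [-0.4, 0.4], [0.5, 0.6]]
fit [0.5084 0.3113 0.1696] res mm [[-0.0, -0.0], [0.2, 0.1], [-0.1, -0.1]]
n 5 d [   3.3    5.5 -159.4] w [-0.001 -0.004 -0.041]
{"offset": [1, 1, 32], "rotation": [-0.0, -0.001, -0.008]}, {"offset": [1, 1, 32], "rotation": [-0.0, -0.001, -0.008]}, {"offset": [1, 1, 32], "rotation": [-0.0, -0.001, -0.008]}, {"offset": [1, 1, 32], "rotation": [-0.0, -0.001, -0.008]}, {"offset": [1, 1, 32], "rotation": [-0.0, -0.001, -0.008]},
```

Emit:
apply_moves:
  motion:
    - {"offset": [1, 1, 32], "rotation": [0, -0.001, -0.01]}
    - {"offset": [1, 1, 32], "rotation": [0, -0.001, -0.01]}
    - {"offset": [1, 1, 32], "rotation": [0, -0.001, -0.01]}
    - {"offset": [0, 1, 30], "rotation": [0, -0.001, -0.008]}
    - {"offset": [0, 1, 15], "rotation": [0, 0, -0.005]}
    - {"offset": [0, 0, 4], "rotation": [0, 0, 0]}
    - {"offset": [0, 0, 0], "rotation": [0, 0, 0]}

```text
time: 8.87
tool_pos: [0.5156, 0.3078, 0.1027]
tool_rot: [3.13, -0.005, 1.748]
contact_force: [-0.5, -0.7, 1.7]
opening: 0.092
```

```bash
python3 - <<'E'
from h import *
st()
plan([.5084,.3112,0.069],.1686+np.pi/2,step=9)
E
```

```text
t 8.87 p [0.5156 0.3078 0.1027] r [ 3.13  -0.005  1.748] F [-0.5 -0.7  1.7] op 0.092
n 4 d [ -7.2   3.4 -33.7] w [ 0.011 -0.005  0.009]
{"offset": [1.1, -1.7, 8.4], "rotation": [0.003, -0.001, 0.002]}, {"offset": [1.1, -1.7, 8.4], "rotation": [0.003, -0.001, 0.002]}, {"offset": [1.1, -1.7, 8.4], "rotation": [0.003, -0.001, 0.002]}, {"offset": [1.1, -1.6, 8.4], "rotation": [0.003, -0.001, 0.002]},
```

Emit:
apply_moves:
  motion:
    - {"offset": [2, -4, 6], "rotation": [0.006, -0.003, 0.005]}
    - {"offset": [2, -3, 8], "rotation": [0.004, -0.002, 0.004]}
    - {"offset": [0, 0, 9], "rotation": [0, 0, 0]}
    - {"offset": [0, 0, 0], "rotation": [0, 0, 0]}

```text
time: 9.2
tool_pos: [0.5097, 0.3109, 0.0816]
tool_rot: [3.135, -0.002, 1.738]
contact_force: [-0.7, 0.2, -1.0]
opening: 0.0915
```

```bash
python3 - <<'E'
from h import *
st()
plan([.5084,.3112,0.069],.1686+np.pi/2,step=9)
E
```

```text
t 9.2 p [0.5097 0.3109 0.0816] r [ 3.135e+00 -2.000e-03  1.738e+00] F [-0.7  0.2 -1. ] op 0.0915
n 2 d [ -1.3   0.3 -12.6] w [ 0.007 -0.002 -0.002]
{"offset": [0.3, -0.7, 6.3], "rotation": [0.003, -0.001, -0.001]}, {"offset": [0.3, -0.7, 6.3], "rotation": [0.003, -0.001, -0.001]},
```

Emit:
apply_moves:
  motion:
    - {"offset": [0, -0.7, 6.5], "rotation": [0.004, -0.001, 0]}
    - {"offset": [0, -0.7, 5.5], "rotation": [0.004, -0.001, 0]}
    - {"offset": [0, 0, 0], "rotation": [0, 0, 0]}

```text
time: 9.45
tool_pos: [0.5088, 0.3113, 0.0697]
tool_rot: [3.141, -0.0, 1.738]
contact_force: [0.2, -0.5, 0.2]
opening: 0.092
```

Emit:
apply_moves:
  motion:
    - {"offset": [0, 0, 0], "rotation": [0, 0, 0]}
    - {"offset": [0, 0, 0], "rotation": [0, 0, 0]}
    - {"offset": [0, 0, 0], "rotation": [0, 0, 0]}
    - {"offset": [0, 0, 0], "rotation": [0, 0, 0]}
    - {"offset": [0, 0, 0], "rotation": [0, 0, 0]}
  grip: 1.0
  grip_force: 30

```text
time: 9.87
tool_pos: [0.5092, 0.3115, 0.0701]
tool_rot: [3.14, -0.001, 1.739]
contact_force: [-0.6, 0.6, -0.3]
opening: 0.0631
```

```bash
python3 - <<'E'
from h import *
st()
s,p=shot("wrist","w5")
E
```

```text
t 9.87 p [0.5092 0.3115 0.0701] r [ 3.140e+00 -1.000e-03  1.739e+00] F [-0.6  0.6 -0.3] op 0.0631
```

View pics/w5.png

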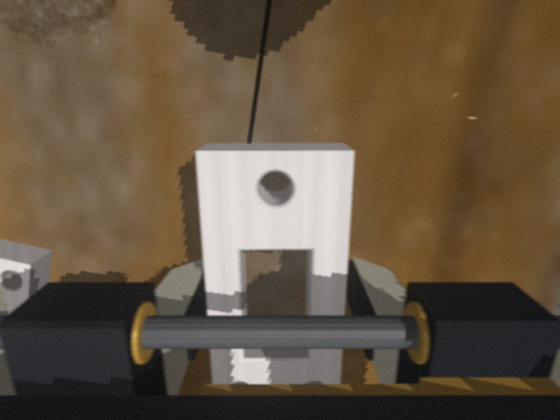

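Emit:
apply_moves:
  motion:
    - {"offset": [0, 0, 0], "rotation": [0, 0, 0]}
    - {"offset": [0, 0, 0], "rotation": [0, 0, 0]}
    - {"offset": [0, 0, 0], "rotation": [0, 0, 0]}

```text
time: 10.17
tool_pos: [0.5089, 0.3114, 0.0701]
tool_rot: [3.141, -0.001, 1.739]
contact_force: [-0.4, -0.1, -1.5]
opening: 0.0601
```

```bash
python3 - <<'E'
from h import *
st()
s,p=shot("wrist","w6")
im=p["img"][:,:,::-1];cv2.imwrite("pics/c6.png",cv2.resize(im[130:240,180:370],None,fx=4,fy=4,interpolation=cv2.INTER_CUBIC))
E
```

```text
t 10.17 p [0.5089 0.3114 0.0701] r [ 3.141e+00 -1.000e-03  1.739e+00] F [-0.4 -0.1 -1.5] op 0.0601
```

View pics/c6.png

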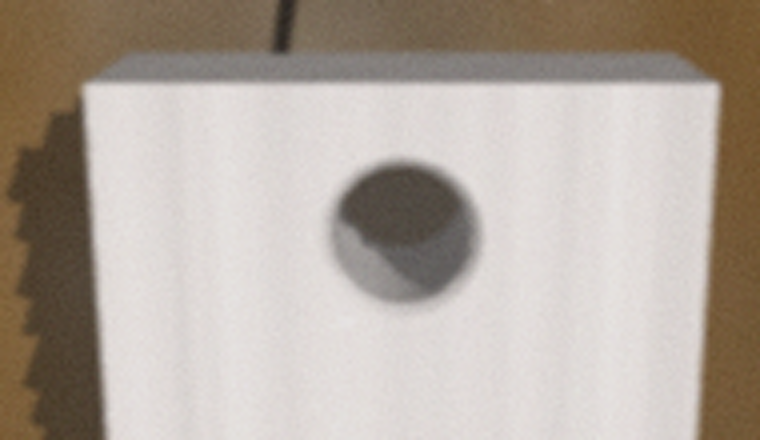

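```bash
python3 - <<'E'
from h import *
d=np.load("pics/w6.npz");s={"tool_pos":d["tool_pos"],"tool_rot":d["tool_rot"]}
W=wpix2world(d,s,[[281.25,188],[201.2,150.7],[360,150.7]],0.024)
print(np.round((W-s["tool_pos"])@Rt(s)*1000,1))
# fixture target
F=np.array([0.475,0.0188]);yaw=-0.181
print(plan([0.475,0.0188,0.15],yaw+np.pi/2,frm=([0.509,0.311,0.21],1.739)))
E
```

```text
[[ 50.    1.1  46.1]
 [ 64.5 -29.2  46.1]
 [ 64.5  30.9  46.1]]
n 8 d [ -34.  -292.2  -60. ] w [-0.    -0.     0.349]
{"offset": [-35, -10, 7], "rotation": [-0.0, -0.0, 0.044]}, {"offset": [-36, -9, 7], "rotation": [-0.0, -0.0, 0.044]}, {"offset": [-36, -7, 7], "rotation": [-0.0, -0.0, 0.044]}, {"offset": [-36, -6, 8], "rotation": [-0.0, -0.0, 0.044]}, {"offset": [-37, -4, 7], "rotation": [-0.0, -0.0, 0.044]}, {"offset": [-37, -2, 8], "rotation": [-0.0, -0.0, 0.044]}, {"offset": [-37, -1, 8], "rotation": [-0.0, -0.0, 0.044]}, {"offset": [-37, 1, 8], "rotation": [-0.0, -0.0, 0.044]}, 
None
```

Emit:
apply_moves:
  motion:
    - {"offset": [0, 0, -15], "rotation": [0, 0, 0]}
    - {"offset": [0, 0, -36], "rotation": [0, 0, 0]}
    - {"offset": [0, 0, -36], "rotation": [0, 0, 0]}
    - {"offset": [0, 0, -36], "rotation": [0, 0, 0]}
    - {"offset": [0, 0, -15], "rotation": [0, 0, 0]}

```text
time: 10.63
tool_pos: [0.5056, 0.3096, 0.2052]
tool_rot: [-3.125, 0.004, 1.738]
contact_force: [0.8, 0.7, -2.6]
opening: 0.0597
```

Emit:
apply_moves:
  motion:
    - {"offset": [-35, -10, -3], "rotation": [0, 0, 0.044]}
    - {"offset": [-36, -9, -2], "rotation": [0, 0, 0.044]}
    - {"offset": [-36, -7, 0], "rotation": [0, 0, 0.044]}
    - {"offset": [-36, -6, 0], "rotation": [0, 0, 0.044]}
    - {"offset": [-37, -4, 0], "rotation": [0, 0, 0.044]}
    - {"offset": [-37, -2, 0], "rotation": [0, 0, 0.044]}
    - {"offset": [-37, -1, 0], "rotation": [0, 0, 0.044]}
    - {"offset": [-37, 1, 0], "rotation": [0, 0, 0.044]}
    - {"offset": [0, 0, 0], "rotation": [0, 0, 0]}

```text
time: 11.38
tool_pos: [0.4686, 0.0081, 0.2156]
tool_rot: [-3.137, 0.004, 1.377]
contact_force: [0.2, 0.2, -2.6]
opening: 0.0596
```

```bash
python3 - <<'E'
from h import *
st()
plan([0.475,0.0188,0.185],-.181+np.pi/2,step=9.9)
E
```

```text
t 11.38 p [0.4686 0.0081 0.2156] r [-3.137  0.004  1.377] F [ 0.2  0.2 -2.6] op 0.0596
n 4 d [  6.4  10.7 -30.6] w [-0.005  0.004 -0.013]
{"offset": [3.0, 1.1, 7.6], "rotation": [-0.001, 0.001, -0.003]}, {"offset": [3.0, 1.1, 7.6], "rotation": [-0.001, 0.001, -0.003]}, {"offset": [2.9, 1.1, 7.6], "rotation": [-0.001, 0.001, -0.003]}, {"offset": [2.9, 1.1, 7.6], "rotation": [-0.001, 0.001, -0.003]},
```

Emit:
apply_moves:
  motion:
    - {"offset": [3, 1, 8], "rotation": [-0.001, 0.001, -0.003]}
    - {"offset": [3, 1, 8], "rotation": [-0.001, 0.001, -0.003]}
    - {"offset": [3, 1, 8], "rotation": [-0.001, 0.001, -0.003]}
    - {"offset": [2, 1, 8], "rotation": [-0.001, 0.001, -0.003]}
    - {"offset": [0, 0, 0], "rotation": [0, 0, 0]}
    - {"offset": [0, 0, 0], "rotation": [0, 0, 0]}

```text
time: 11.88
tool_pos: [0.4741, 0.0202, 0.1784]
tool_rot: [-3.138, -0.001, 1.39]
contact_force: [0.9, 0.6, -2.4]
opening: 0.0601
```

```bash
python3 - <<'E'
from h import *
st()
s,p=shot("wrist","w7")
plan([0.475,0.0188,0.17],-.181+np.pi/2,step=9.9)
s,p=shot("top","t7");s,p=shot("side","s7")
E
```

```text
t 11.88 p [0.4741 0.0202 0.1784] r [-3.138e+00 -1.000e-03  1.390e+00] F [ 0.9  0.6 -2.4] op 0.0601
n 1 d [ 1.1 -1.4 -8.4] w [-0.004 -0.001  0.   ]
{"offset": [-1.2, 1.4, 8.4], "rotation": [-0.004, -0.001, 0.0]},
```

View pics/w7.png

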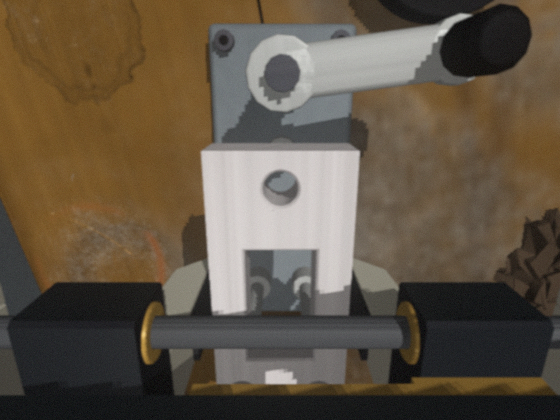

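View pics/s7.png

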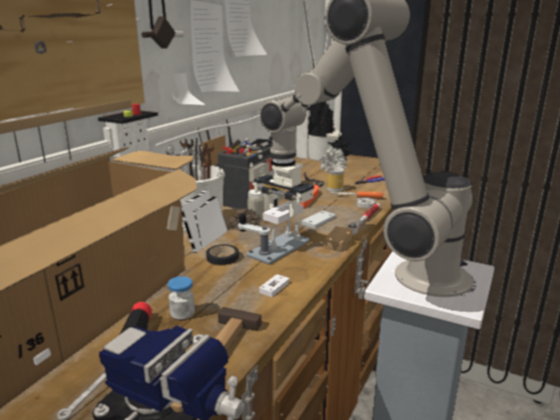

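```bash
python3 - <<'E'
import cv2
im=cv2.imread("pics/w7.png")
cv2.imwrite("pics/c7a.png",cv2.resize(im[10:210,195:365],None,fx=3,fy=3,interpolation=cv2.INTER_CUBIC))
cv2.imwrite("pics/c7b.png",cv2.resize(im[240:390,200:360],None,fx=4,fy=4,interpolation=cv2.INTER_CUBIC))
E
```

```text
(no output)
```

View pics/c7a.png

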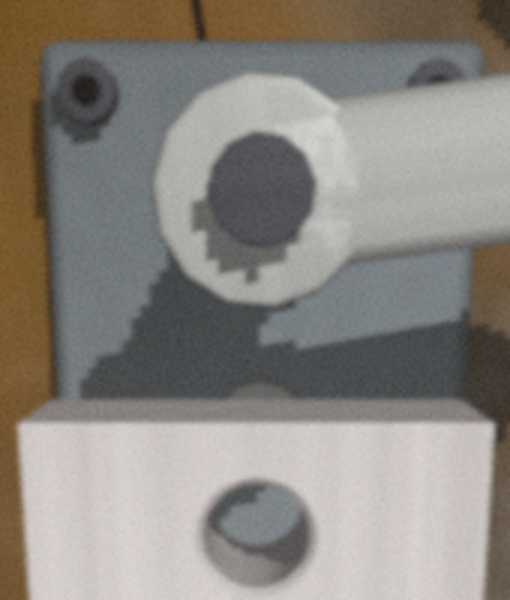

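View pics/c7b.png

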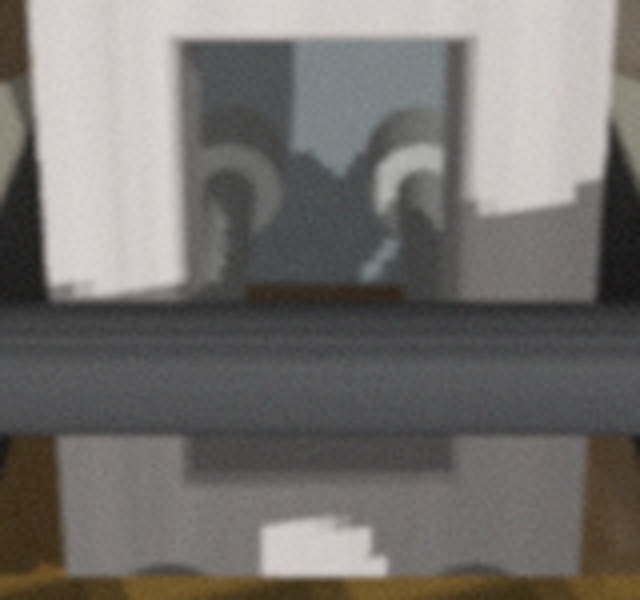

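```bash
python3 - <<'E'
from h import *
d=np.load("pics/w7.npz");s={"tool_pos":d["tool_pos"],"tool_rot":d["tool_rot"]}
for n,uv,z,fy in [("ring",[281,72.3],.094,(0,95)),("cL",[209.7,25],.014,(-48,130)),("cR",[356.3,25],.014,(48,130)),("stud far",[282.3,137.7],.03,(0,60)),("sL",[257.5,288.8],.03,(-18,-50)),("sR",[306.2,288.8],.03,(18,-50)),("hole",[280.7,10+533/3],.1323,(0,50)),("pcL",[195+18/3,10+422/3],.1323,(-30,65)),("pcR",[195+493/3,10+422/3],.1323,(30,65))]:
    W=wpix2world(d,s,uv,z)[0]; T=(W-s["tool_pos"])@Rt(s)*1000
    # tool x ~ fixture y, tool y ~ fixture x
    print(n,np.round(W,4),"tool",np.round(T,1),"fixture origin in tool (x,y):",np.round([T[0]-fy[1],T[1]-fy[0]],1))
E
```

```text
ring [0.4916 0.1133 0.094 ] tool [94.6  0.8 84.5] fixture origin in tool (x,y): [-0.4  0.8]
cL [0.4527 0.1536 0.014 ] tool [127.3 -44.4 164.7] fixture origin in tool (x,y): [-2.7  3.6]
cR [0.5442 0.1368 0.014 ] tool [127.2  48.6 164.3] fixture origin in tool (x,y): [-2.8  0.6]
stud far [0.4858 0.0776 0.03  ] tool [ 58.5   1.7 148.4] fixture origin in tool (x,y): [-1.5  1.7]
sL [ 0.4479 -0.028   0.03  ] tool [-52.2 -16.5 148.4] fixture origin in tool (x,y): [-2.2  1.5]
sR [ 0.4836 -0.0344  0.03  ] tool [-52.1  19.7 148.3] fixture origin in tool (x,y): [-2.1  1.7]
hole [0.4836 0.0696 0.1323] tool [50.3  0.6 46.1] fixture origin in tool (x,y): [0.3 0.6]
pcL [0.4564 0.0892 0.1323] tool [ 64.7 -29.6  46.3] fixture origin in tool (x,y): [-0.3  0.4]
pcR [0.5154 0.0785 0.1323] tool [64.7 30.4 46. ] fixture origin in tool (x,y): [-0.3  0.4]
```

Emit:
apply_moves:
  motion:
    - {"offset": [-1, 0.5, 7], "rotation": [-0.003, -0.001, 0]}
    - {"offset": [0, 0, 8], "rotation": [0, 0, 0]}
    - {"offset": [0, 0, 4], "rotation": [0, 0, 0]}
    - {"offset": [0, 0, 0], "rotation": [0, 0, 0]}

```text
time: 12.37
tool_pos: [0.4753, 0.0187, 0.1594]
tool_rot: [3.138, 0.0, 1.39]
contact_force: [-1.0, -0.9, -3.7]
opening: 0.0596
```

```bash
python3 - <<'E'
from h import *
st()
s,p=shot("wrist","w8")
plan([0.475,0.0188,0.15],-.181+np.pi/2,step=9.9)
im=p["img"][:,:,::-1]
cv2.imwrite("pics/c8.png",cv2.resize(im[10:210,195:365],None,fx=3,fy=3,interpolation=cv2.INTER_CUBIC))
cv2.imwrite("pics/c8b.png",cv2.resize(im[240:390,200:360],None,fx=4,fy=4,interpolation=cv2.INTER_CUBIC))
E
```

```text
t 12.37 p [0.4753 0.0187 0.1594] r [3.138 0.    1.39 ] F [-1.  -0.9 -3.7] op 0.0596
n 1 d [-0.3  0.1 -9.7] w [0.004 0.    0.   ]
{"offset": [0.1, -0.4, 9.7], "rotation": [0.004, 0.0, 0.0]},
```

View pics/c8.png

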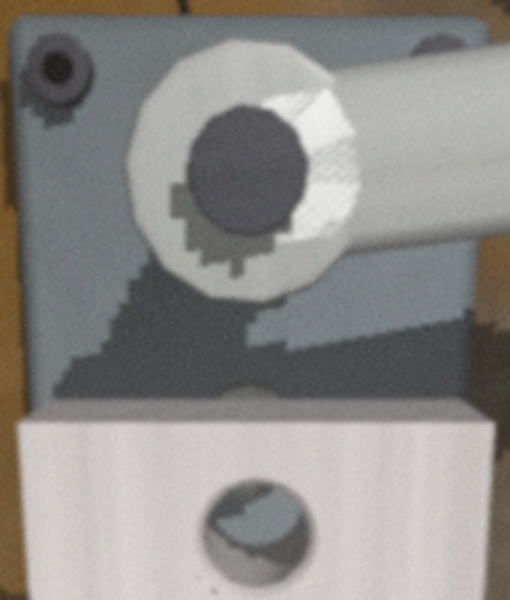

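View pics/c8b.png

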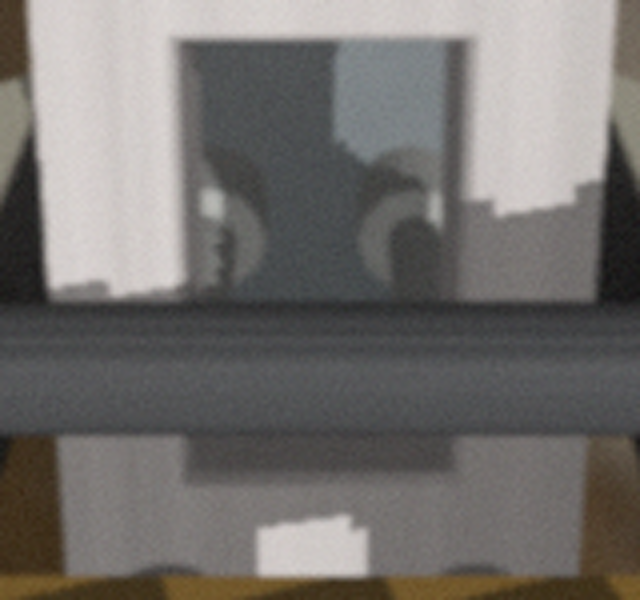

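```bash
python3 - <<'E'
from h import *
d=np.load("pics/w8.npz");s={"tool_pos":d["tool_pos"],"tool_rot":d["tool_rot"]};z0=s["tool_pos"][2]
for n,uv,z,fy in [("ring",[195+244/3,10+170/3],.094,(0,95)),("stud far",[195+252/3,10+387/3],.03,(0,60)),("sL in",[200+266/4,240+238/4],.03,(-8,-50)),("sR in",[200+358/4,240+238/4],.03,(8,-50)),("hole",[195+258/3,10+533/3],z0-.0461,(0,50)),("wL",[200+175/4,240+38/4],z0-.0461,(-15,27)),("wR",[200+475/4,240+38/4],z0-.0461,(15,27))]:
    W=wpix2world(d,s,uv,z)[0]; T=(W-s["tool_pos"])@Rt(s)*1000
    print(n,"world",np.round(W,4),"tool",np.round(T,1),np.round([T[0]-fy[1],T[1]-fy[0]],1))
E
```

```text
ring world [0.4916 0.1129 0.094 ] tool [95.7 -1.1 65.4] [ 0.7 -1.1]
stud far world [0.4862 0.0775 0.03  ] tool [ 59.8  -0.3 129.4] [-0.2 -0.3]
sL in world [ 0.4578 -0.0287  0.03  ] tool [-49.7  -9.1 129.4] [ 0.3 -1.1]
sR in world [ 0.4735 -0.0316  0.03  ] tool [-49.8   6.8 129.5] [ 0.2 -1.2]
hole world [0.4852 0.068  0.1133] tool [50.3  0.7 46.1] [0.3 0.7]
wL world [0.4654 0.045  0.1133] tool [ 24.1 -14.6  46. ] [-2.9  0.4]
wR world [0.4959 0.0394 0.1133] tool [24.1 16.4 46.2] [-2.9  1.4]
```

Emit:
apply_moves:
  motion:
    - {"offset": [0, -1.1, 3], "rotation": [0.004, 0, 0]}
    - {"offset": [0, 0, 2], "rotation": [0, 0, 0]}
    - {"offset": [0, 0, 0], "rotation": [0, 0, 0]}

```text
time: 12.67
tool_pos: [0.4743, 0.0187, 0.1543]
tool_rot: [-3.141, 0.0, 1.39]
contact_force: [0.5, 0.3, -2.8]
opening: 0.0597
```

```bash
python3 - <<'E'
from h import *
st()
plan([0.4742,0.0189,0.142],-.181+np.pi/2,step=9.9)
E
```

```text
t 12.67 p [0.4743 0.0187 0.1543] r [-3.141  0.     1.39 ] F [ 0.5  0.3 -2.8] op 0.0597
n 2 d [ -0.1   0.2 -12.3] w [-0.  0. -0.]
{"offset": [0.1, -0.1, 6.2], "rotation": [-0.0, 0.0, -0.0]}, {"offset": [0.1, -0.1, 6.2], "rotation": [-0.0, 0.0, -0.0]},
```

Descend onto tapers slowly (drift compensated with a small −y).

Emit:
apply_moves:
  motion:
    - {"offset": [0, -0.1, 4], "rotation": [0, 0, 0]}
    - {"offset": [0, -0.1, 4], "rotation": [0, 0, 0]}
    - {"offset": [0, -0.1, 4], "rotation": [0, 0, 0]}

```text
time: 12.92
tool_pos: [0.4746, 0.0186, 0.1423]
tool_rot: [3.14, 0.0, 1.389]
contact_force: [-0.4, -0.1, -3.6]
opening: 0.0596
```

Emit:
apply_moves:
  motion:
    - {"offset": [0, -0.1, 3], "rotation": [0, 0, 0]}
    - {"offset": [0, -0.1, 3], "rotation": [0, 0, 0]}

```text
time: 13.08
tool_pos: [0.4743, 0.0186, 0.1353]
tool_rot: [3.14, 0.0, 1.389]
contact_force: [-0.5, -0.5, -2.6]
opening: 0.06
```

```bash
python3 - <<'E'
from h import *
st()
s,p=shot("wrist","w9")
im=p["img"][:,:,::-1]
cv2.imwrite("pics/c9.png",cv2.resize(im[120:400,180:380],None,fx=2.8,fy=2.1,interpolation=cv2.INTER_CUBIC))
E
```

```text
t 13.08 p [0.4743 0.0186 0.1353] r [3.14  0.    1.389] F [-0.5 -0.5 -2.6] op 0.06
```

View pics/c9.png

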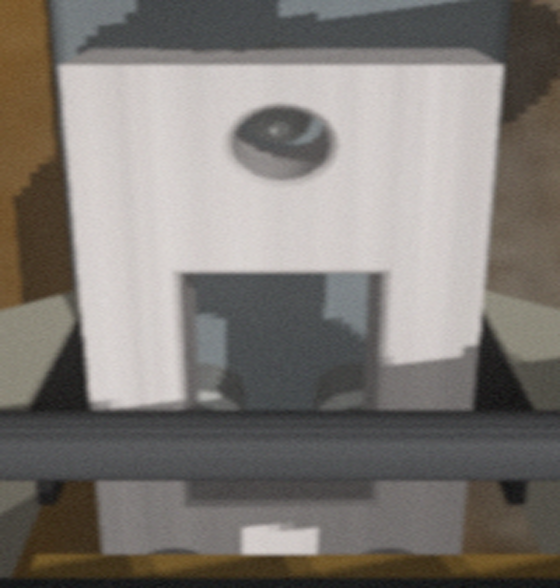

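Emit:
apply_moves:
  motion:
    - {"offset": [0, -0.1, 4], "rotation": [0, 0, 0]}
    - {"offset": [0, -0.1, 4], "rotation": [0, 0, 0]}
    - {"offset": [0, -0.1, 4], "rotation": [0, 0, 0]}
    - {"offset": [0, -0.1, 4], "rotation": [0, 0, 0]}

```text
time: 13.47
tool_pos: [0.4739, 0.0187, 0.1177]
tool_rot: [3.14, 0.0, 1.389]
contact_force: [0.8, -0.1, -2.7]
opening: 0.0597
```

Emit:
apply_moves:
  motion:
    - {"offset": [0, -0.1, 4], "rotation": [0, 0, 0]}
    - {"offset": [0, -0.1, 4], "rotation": [0, 0, 0]}

```text
time: 13.63
tool_pos: [0.4737, 0.0187, 0.1087]
tool_rot: [3.14, 0.0, 1.389]
contact_force: [0.0, 0.4, -3.5]
opening: 0.0598
```

Emit:
apply_moves:
  motion:
    - {"offset": [0, -0.1, 3], "rotation": [0, 0, 0]}
    - {"offset": [0, -0.1, 2], "rotation": [0, 0, 0]}

```text
time: 13.8
tool_pos: [0.4733, 0.0188, 0.1026]
tool_rot: [3.141, 0.0, 1.389]
contact_force: [0.7, -0.7, -3.6]
opening: 0.0597
```

Emit:
apply_moves:
  motion:
    - {"offset": [0, 0.1, 1.5], "rotation": [0, 0, 0]}
    - {"offset": [0, 0.1, 1], "rotation": [0, 0, 0]}

```text
time: 13.97
tool_pos: [0.4733, 0.0188, 0.1]
tool_rot: [-3.141, 0.0, 1.389]
contact_force: [-5.4, -0.1, 18.9]
opening: 0.0599
```

Emit:
apply_moves:
  motion:
    - {"offset": [0, 0, 1], "rotation": [0, 0, 0]}
    - {"offset": [0, 0, 0.5], "rotation": [0, 0, 0]}

```text
time: 14.13
tool_pos: [0.4734, 0.0188, 0.1001]
tool_rot: [3.141, 0.0, 1.39]
contact_force: [-0.6, -0.2, -3.0]
opening: 0.0599
```

Emit:
apply_moves:
  motion:
    - {"offset": [0, 0, 1], "rotation": [0, 0, 0]}

```text
time: 14.22
tool_pos: [0.4735, 0.0188, 0.1]
tool_rot: [3.14, 0.0, 1.39]
contact_force: [-5.0, 0.6, 15.1]
opening: 0.0596
```

```bash
python3 - <<'E'
from h import *
st()
s,p=shot("wrist","w10")
E
```

```text
t 14.22 p [0.4735 0.0188 0.1   ] r [3.14 0.   1.39] F [-5.   0.6 15.1] op 0.0596
```

View pics/w10.png

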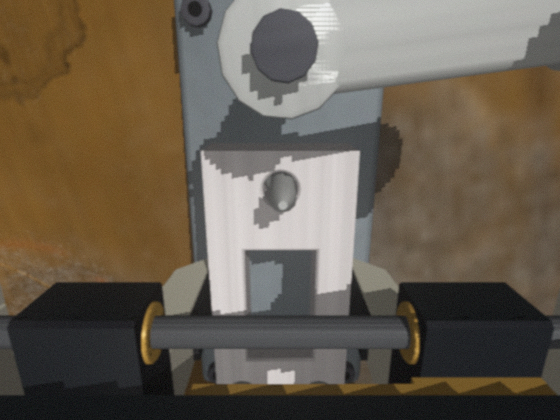

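Emit:
apply_moves:
  motion:
    - {"offset": [0, 0, 0], "rotation": [0, 0, 0]}
    - {"offset": [0, 0, 0], "rotation": [0, 0, 0]}
    - {"offset": [0, 0, 0], "rotation": [0, 0, 0]}
    - {"offset": [0, 0, 0], "rotation": [0, 0, 0]}
  grip: 0

```text
time: 14.6
tool_pos: [0.4748, 0.0187, 0.1013]
tool_rot: [3.136, 0.0, 1.39]
contact_force: [0.4, 0.7, 0.1]
opening: 0.0819
```

Emit:
apply_moves:
  motion:
    - {"offset": [0, 0, -10], "rotation": [0, 0, 0]}
    - {"offset": [0, 0, -20], "rotation": [0, 0, 0]}
    - {"offset": [0, 0, -36], "rotation": [0, 0, 0]}
    - {"offset": [0, 0, -36], "rotation": [0, 0, 0]}
    - {"offset": [0, 0, -36], "rotation": [0, 0, 0]}

```text
time: 15.02
tool_pos: [0.4706, 0.019, 0.239]
tool_rot: [-3.13, 0.001, 1.389]
contact_force: [1.6, -0.3, -0.7]
opening: 0.0918
```

```bash
python3 - <<'E'
from h import *
s=st()
plan([0.461,-0.24,0.25],1.39)
s,p=shot("wrist","w11")
E
```

```text
t 15.02 p [0.4706 0.019  0.239 ] r [-3.130e+00  1.000e-03  1.389e+00] F [ 1.6 -0.3 -0.7] op 0.0918
n 7 d [  -9.6 -259.    11. ] w [-0.012  0.001 -0.001]
{"offset": [-37, 5, -2], "rotation": [-0.002, 0.0, -0.0]}, {"offset": [-37, 5, -2], "rotation": [-0.002, 0.0, -0.0]}, {"offset": [-37, 5, -2], "rotation": [-0.002, 0.0, -0.0]}, {"offset": [-37, 5, -2], "rotation": [-0.002, 0.0, -0.0]}, {"offset": [-37, 5, -2], "rotation": [-0.002, 0.0, -0.0]}, {"offset": [-37, 5, -2], "rotation": [-0.002, 0.0, -0.0]}, {"offset": [-37, 5, -2], "rotation": [-0.002, 0.0, -0.0]},
```

View pics/w11.png

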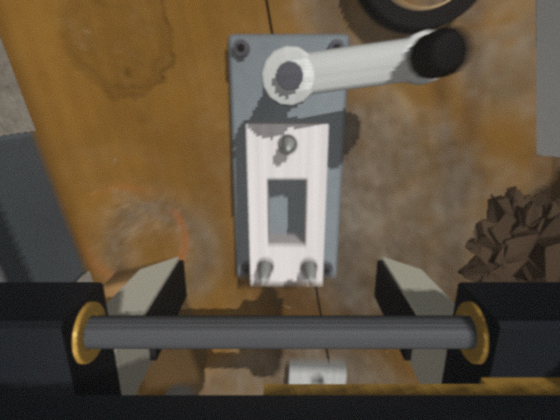

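Spacer seated on all three studs (tips at (288,144), (265,268), (309,268)). Now the cover.

Emit:
apply_moves:
  motion:
    - {"offset": [-37, 5, -2], "rotation": [-0.003, 0, 0]}
    - {"offset": [-37, 5, -2], "rotation": [-0.003, 0, 0]}
    - {"offset": [-37, 5, -2], "rotation": [-0.002, 0, 0]}
    - {"offset": [-37, 5, -2], "rotation": [-0.002, 0, 0]}
    - {"offset": [-37, 5, -2], "rotation": [-0.001, 0, 0]}
    - {"offset": [-37, 5, -2], "rotation": [-0.001, 0, 0]}
    - {"offset": [-32, 5, -1], "rotation": [0, 0, 0]}
    - {"offset": [0, 0, 0], "rotation": [0, 0, 0]}
    - {"offset": [0, 0, 0], "rotation": [0, 0, 0]}

```text
time: 15.82
tool_pos: [0.464, -0.2476, 0.2718]
tool_rot: [3.108, 0.004, 1.396]
contact_force: [-0.3, -0.1, -0.8]
opening: 0.0917
```

```bash
python3 - <<'E'
from h import *
s=st()
s,p=shot("wrist","w12");st()
print([(np.round(d["location"],4),d["score"]) for d in tip_of("cover_center",p)])
im=p["img"][:,:,::-1]
cv2.imwrite("pics/c12.png",cv2.resize(im[90:290,200:380],None,fx=3,fy=3,interpolation=cv2.INTER_CUBIC))
E
```

```text
t 15.82 p [ 0.464  -0.2476  0.2718] r [3.108 0.004 1.396] F [-0.3 -0.1 -0.8] op 0.0917
t 15.87 p [ 0.4642 -0.2474  0.2718] r [3.107 0.005 1.397] F [ 0.4 -1.1  0.2] op 0.0917
[(array([ 0.4607, -0.2325,  0.0072]), 0.81)]
```

View pics/c12.png

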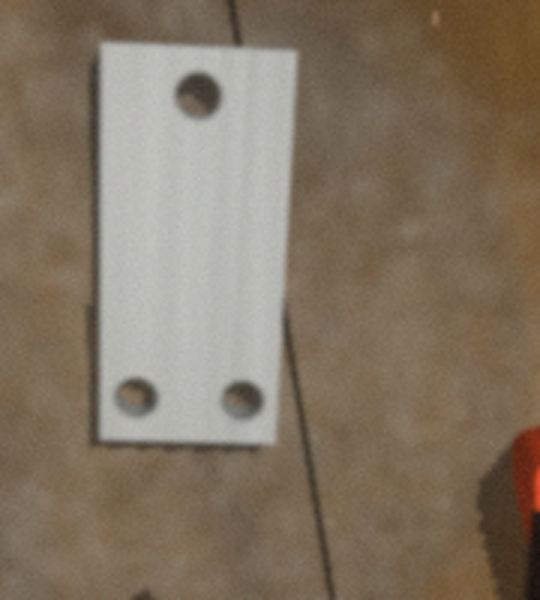

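View pics/w12.png

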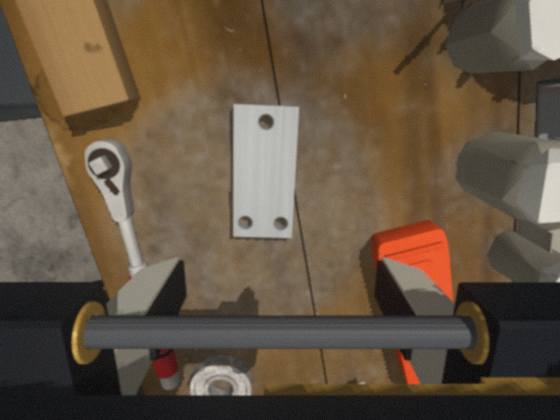

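```bash
python3 - <<'E'
from h import *
uv=np.array([[198,95],[136,397],[243,399],[100,42],[298,51],[275,443],[99,440]])/3+[200,90]
q,s=fit("w12",np.r_[HOL,COR],uv,0.014,[.461,-.232,-.18])
q2,s=fit("w12",HOL,uv[:3],0.014,[.461,-.232,-.18])
plan([q[0],q[1],0.11],q[2]+np.pi/2,step=33)
E
```

```text
fit [ 0.4596 -0.2365 -0.2161] res mm [[-0.1, -0.3], [-0.1, -0.3], [-0.4, -0.6], [0.3, 0.0], [-0.3, 0.4], [0.1, 0.1], [0.5, 0.6]]
fit [ 0.4598 -0.2361 -0.2142] res mm [[-0.0, 0.1], [0.2, 0.1], [-0.1, -0.2]]
n 5 d [  -4.7    9.8 -161.7] w [0.034 0.003 0.044]
{"offset": [2, -2, 32], "rotation": [0.007, 0.001, 0.009]}, {"offset": [2, -2, 32], "rotation": [0.007, 0.001, 0.009]}, {"offset": [2, -2, 32], "rotation": [0.007, 0.001, 0.009]}, {"offset": [2, -2, 32], "rotation": [0.007, 0.001, 0.009]}, {"offset": [2, -2, 32], "rotation": [0.007, 0.001, 0.009]},
```

Emit:
apply_moves:
  motion:
    - {"offset": [2, -1, 20], "rotation": [0.017, 0.001, 0.009]}
    - {"offset": [2, -1, 30], "rotation": [0.012, 0.001, 0.009]}
    - {"offset": [2, -2, 30], "rotation": [0.004, 0.001, 0.009]}
    - {"offset": [2, -2, 30], "rotation": [0, 0.001, 0.009]}
    - {"offset": [1, -1, 25], "rotation": [0, 0, 0.006]}
    - {"offset": [0, 0, 0], "rotation": [0, 0, 0]}
    - {"offset": [0, 0, 0], "rotation": [0, 0, 0]}

```text
time: 16.5
tool_pos: [0.4631, -0.2264, 0.1358]
tool_rot: [3.137, 0.0, 1.367]
contact_force: [1.2, -0.2, 0.8]
opening: 0.0918
```

```bash
python3 - <<'E'
from h import *
s=st()
s,p=shot("wrist","w13")
plan([.4597,-.2363,0.085],-.215+np.pi/2,step=9.9)
E
```

```text
t 16.5 p [ 0.4631 -0.2264  0.1358] r [3.137 0.    1.367] F [ 1.2 -0.2  0.8] op 0.0918
n 6 d [ -3.3 -10.  -51. ] w [ 0.005 -0.     0.011]
{"offset": [-1.7, -0.2, 8.5], "rotation": [0.001, -0.0, 0.002]}, {"offset": [-1.7, -0.2, 8.5], "rotation": [0.001, -0.0, 0.002]}, {"offset": [-1.7, -0.2, 8.5], "rotation": [0.001, -0.0, 0.002]}, {"offset": [-1.7, -0.2, 8.5], "rotation": [0.001, -0.0, 0.002]}, {"offset": [-1.7, -0.2, 8.5], "rotation": [0.001, -0.0, 0.002]}, {"offset": [-1.7, -0.2, 8.5], "rotation": [0.001, -0.0, 0.002]},
```

View pics/w13.png

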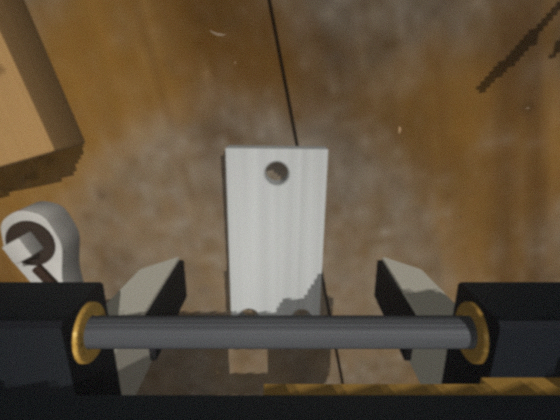

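Emit:
apply_moves:
  motion:
    - {"offset": [-3, 0, 9], "rotation": [0.002, 0, 0.003]}
    - {"offset": [-3, 0, 9], "rotation": [0.002, 0, 0.003]}
    - {"offset": [-2, -0.3, 9], "rotation": [0.001, 0, 0.003]}
    - {"offset": [-1.5, -0.3, 9], "rotation": [0.001, 0, 0.002]}
    - {"offset": [-0.5, -0.3, 8], "rotation": [0, 0, 0]}
    - {"offset": [0, 0, 5], "rotation": [0, 0, 0]}
    - {"offset": [0, 0, 0], "rotation": [0, 0, 0]}

```text
time: 17.13
tool_pos: [0.4631, -0.2384, 0.0879]
tool_rot: [3.133, 0.004, 1.356]
contact_force: [-0.0, -0.4, 0.3]
opening: 0.0915
```

```bash
python3 - <<'E'
from h import *
s=st()
plan([.4597,-.2363,0.069],-.215+np.pi/2,step=9.9)
E
```

```text
t 17.13 p [ 0.4631 -0.2384  0.0879] r [3.133 0.004 1.356] F [-0.  -0.4  0.3] op 0.0915
n 2 d [ -3.4   2.1 -18.9] w [0.008 0.004 0.   ]
{"offset": [0.7, -1.9, 9.4], "rotation": [0.004, 0.002, 0.0]}, {"offset": [0.7, -1.9, 9.4], "rotation": [0.004, 0.002, 0.0]},
```

Emit:
apply_moves:
  motion:
    - {"offset": [1, -2, 6], "rotation": [0.004, 0.002, 0]}
    - {"offset": [1, -2, 6], "rotation": [0.004, 0.002, 0]}
    - {"offset": [0, 0, 5], "rotation": [0, 0, 0]}
    - {"offset": [0, 0, 1.5], "rotation": [0, 0, 0]}
    - {"offset": [0, 0, 0], "rotation": [0, 0, 0]}

```text
time: 17.55
tool_pos: [0.4591, -0.2354, 0.0671]
tool_rot: [-3.141, -0.0, 1.356]
contact_force: [0.5, 0.8, 0.1]
opening: 0.092
```

```bash
python3 - <<'E'
from h import *
s=st()
plan([.4597,-.2363,0.069],-.215+np.pi/2,step=9.9)
E
```

```text
t 17.55 p [ 0.4591 -0.2354  0.0671] r [-3.141 -0.     1.356] F [0.5 0.8 0.1] op 0.092
n 1 d [ 0.6 -0.9  1.9] w [-0.001 -0.    -0.   ]
{"offset": [-0.8, 0.8, -1.9], "rotation": [-0.001, -0.0, -0.0]},
```

Emit:
apply_moves:
  motion:
    - {"offset": [-0.8, 0.6, -2], "rotation": [0, 0, 0]}
    - {"offset": [0, 0, 0], "rotation": [0, 0, 0]}

```text
time: 17.72
tool_pos: [0.4597, -0.2363, 0.0692]
tool_rot: [-3.14, -0.001, 1.356]
contact_force: [0.5, -0.9, 0.5]
opening: 0.0916
```

Emit:
apply_moves:
  motion:
    - {"offset": [0, 0, 0], "rotation": [0, 0, 0]}
    - {"offset": [0, 0, 0], "rotation": [0, 0, 0]}
    - {"offset": [0, 0, 0], "rotation": [0, 0, 0]}
    - {"offset": [0, 0, 0], "rotation": [0, 0, 0]}
    - {"offset": [0, 0, 0], "rotation": [0, 0, 0]}
    - {"offset": [0, 0, 0], "rotation": [0, 0, 0]}
    - {"offset": [0, 0, 0], "rotation": [0, 0, 0]}
    - {"offset": [0, 0, 0], "rotation": [0, 0, 0]}
  grip: 1.0
  grip_force: 40

```text
time: 18.38
tool_pos: [0.4601, -0.2366, 0.0704]
tool_rot: [3.141, 0.0, 1.356]
contact_force: [-0.7, 0.2, -0.0]
opening: 0.0593
```

```bash
python3 - <<'E'
from h import *
s=st()
s,p=shot("wrist","w14")
im=p["img"][:,:,::-1];cv2.imwrite("pics/c14.png",cv2.resize(im[130:240,180:370],None,fx=4,fy=4,interpolation=cv2.INTER_CUBIC))
E
```

```text
t 18.38 p [ 0.4601 -0.2366  0.0704] r [3.141 0.    1.356] F [-0.7  0.2 -0. ] op 0.0593
```

View pics/c14.png

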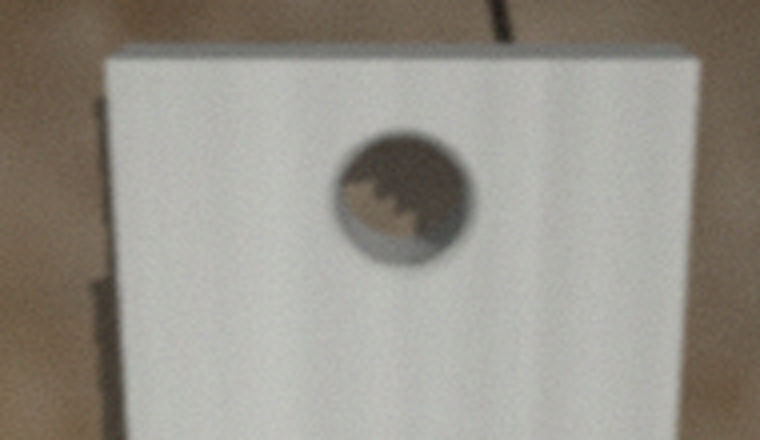

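```bash
python3 - <<'E'
from h import *
d=np.load("pics/w14.npz");s={"tool_pos":d["tool_pos"],"tool_rot":d["tool_rot"]}
W=wpix2world(d,s,[[281,179.5],[206.5,144.8],[355,144.8]],0.014)
print(np.round((W-s["tool_pos"])@Rt(s)*1000,1))
plan([0.474,0.0188,0.21],1.39,frm=([0.46,-.236,0.21],1.356))
E
```

```text
[[ 51.3   0.7  56.4]
 [ 65.6 -29.4  56.3]
 [ 65.6  30.7  56.4]]
n 7 d [ 14.  254.8   0. ] w [-0.     0.    -0.034]
{"offset": [36, -6, 0], "rotation": [-0.0, 0.0, -0.005]}, {"offset": [36, -6, 0], "rotation": [-0.0, 0.0, -0.005]}, {"offset": [36, -5, 0], "rotation": [-0.0, 0.0, -0.005]}, {"offset": [36, -5, 0], "rotation": [-0.0, 0.0, -0.005]}, {"offset": [36, -5, 0], "rotation": [-0.0, 0.0, -0.005]}, {"offset": [36, -5, 0], "rotation": [-0.0, 0.0, -0.005]}, {"offset": [36, -5, 0], "rotation": [-0.0, 0.0, -0.005]},
```

Emit:
apply_moves:
  motion:
    - {"offset": [0, 0, -15], "rotation": [0, 0, 0]}
    - {"offset": [0, 0, -36], "rotation": [0, 0, 0]}
    - {"offset": [0, 0, -36], "rotation": [0, 0, 0]}
    - {"offset": [0, 0, -36], "rotation": [0, 0, 0]}
    - {"offset": [0, 0, -10], "rotation": [0, 0, 0]}
    - {"offset": [0, 0, 0], "rotation": [0, 0, 0]}

```text
time: 18.93
tool_pos: [0.4579, -0.235, 0.2045]
tool_rot: [-3.131, -0.005, 1.356]
contact_force: [0.1, -0.2, -4.0]
opening: 0.0594
```

Emit:
apply_moves:
  motion:
    - {"offset": [36, -5, -2], "rotation": [-0.004, -0.003, -0.006]}
    - {"offset": [36, -5, -1], "rotation": [-0.003, -0.002, -0.005]}
    - {"offset": [36, -5, 0], "rotation": [-0.002, 0, -0.005]}
    - {"offset": [36, -5, 0], "rotation": [0, 0, -0.005]}
    - {"offset": [36, -5, 0], "rotation": [0, 0, -0.005]}
    - {"offset": [36, -5, 0], "rotation": [0, 0, -0.005]}
    - {"offset": [22, -4, 0], "rotation": [0, 0, -0.005]}
    - {"offset": [0, 0, 0], "rotation": [0, 0, 0]}
    - {"offset": [0, 0, 0], "rotation": [0, 0, 0]}

```text
time: 19.68
tool_pos: [0.468, 0.0139, 0.1972]
tool_rot: [-3.128, 0.001, 1.388]
contact_force: [0.5, 0.5, -3.5]
opening: 0.0594
```

```bash
python3 - <<'E'
from h import *
s=st()
plan([.4738,.0177,0.17],1.39,step=9.9)
E
```

```text
t 19.68 p [0.468  0.0139 0.1972] r [-3.128e+00  1.000e-03  1.388e+00] F [ 0.5  0.5 -3.5] op 0.0594
n 3 d [  5.8   3.8 -27.2] w [-0.013  0.001 -0.002]
{"offset": [1.6, 1.8, 9.0], "rotation": [-0.004, 0.0, -0.001]}, {"offset": [1.6, 1.7, 9.0], "rotation": [-0.004, 0.0, -0.001]}, {"offset": [1.6, 1.7, 9.0], "rotation": [-0.004, 0.0, -0.001]},
```

Emit:
apply_moves:
  motion:
    - {"offset": [1.6, 1.6, 9], "rotation": [-0.005, 0, -0.001]}
    - {"offset": [1.6, 1.6, 9], "rotation": [-0.005, 0, 0]}
    - {"offset": [1, 1.6, 9], "rotation": [-0.003, 0, 0]}
    - {"offset": [0, 0, 5], "rotation": [0, 0, 0]}
    - {"offset": [0, 0, 0], "rotation": [0, 0, 0]}

```text
time: 20.1
tool_pos: [0.4718, 0.0142, 0.1599]
tool_rot: [-3.136, 0.003, 1.387]
contact_force: [-0.5, 0.8, -3.4]
opening: 0.0598
```

```bash
python3 - <<'E'
from h import *
s=st()
plan([.4738,.0177,0.155],1.39,step=9.9)
E
```

```text
t 20.1 p [0.4718 0.0142 0.1599] r [-3.136e+00  3.000e-03  1.387e+00] F [-0.5  0.8 -3.4] op 0.0598
n 1 d [ 2.   3.5 -4.9] w [-0.006  0.003 -0.003]
{"offset": [3.9, 1.3, 4.9], "rotation": [-0.006, 0.003, -0.003]},
```

Emit:
apply_moves:
  motion:
    - {"offset": [3.5, 1.3, 2], "rotation": [-0.005, 0.003, -0.003]}
    - {"offset": [0, 0, 1], "rotation": [0, 0, 0]}
    - {"offset": [0, 0, 0], "rotation": [0, 0, 0]}

```text
time: 20.35
tool_pos: [0.4737, 0.0159, 0.1562]
tool_rot: [-3.139, -0.0, 1.388]
contact_force: [-0.2, -0.4, -3.7]
opening: 0.0597
```

```bash
python3 - <<'E'
from h import *
s=st()
plan([.4738,.0177,0.15],1.39,step=9.9)
s,p=shot("wrist","w15");st()
im=p["img"][:,:,::-1];cv2.imwrite("pics/c15.png",cv2.resize(im[0:230,170:370],None,fx=2.6,fy=2.6,interpolation=cv2.INTER_CUBIC))
E
```

```text
t 20.35 p [0.4737 0.0159 0.1562] r [-3.139 -0.     1.388] F [-0.2 -0.4 -3.7] op 0.0597
n 1 d [ 0.1  1.8 -6.2] w [-0.002 -0.    -0.002]
{"offset": [1.8, -0.2, 6.2], "rotation": [-0.002, -0.0, -0.002]}, 
t 20.4 p [0.4738 0.0159 0.1563] r [-3.14  -0.     1.388] F [-0.3 -0.4 -2.7] op 0.0593
```

View pics/c15.png

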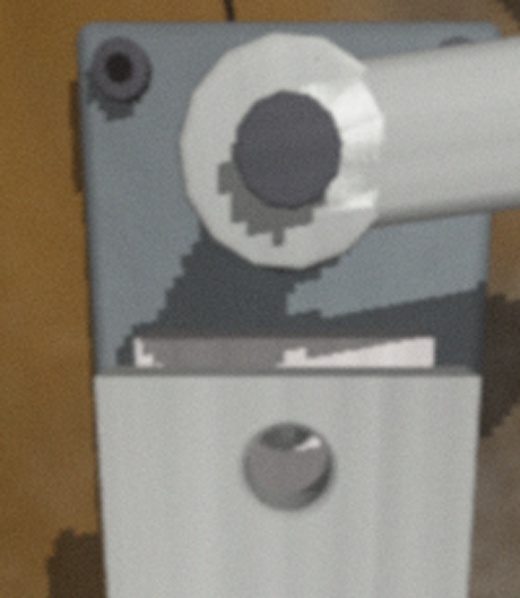

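Emit:
apply_moves:
  motion:
    - {"offset": [1.8, -0.4, 3], "rotation": [-0.002, 0, -0.002]}
    - {"offset": [0, -0.2, 2], "rotation": [0, 0, 0]}

```text
time: 20.57
tool_pos: [0.4741, 0.0177, 0.1519]
tool_rot: [3.139, -0.0, 1.39]
contact_force: [-0.1, 0.1, -2.9]
opening: 0.0593
```

```bash
python3 - <<'E'
from h import *
s=st()
plan([.4736,.0177,0.142],1.39,step=9.9)
E
```

```text
t 20.57 p [0.4741 0.0177 0.1519] r [ 3.139 -0.     1.39 ] F [-0.1  0.1 -2.9] op 0.0593
n 2 d [-0.5  0.  -9.9] w [ 0.003 -0.    -0.   ]
{"offset": [-0.0, -0.2, 5.0], "rotation": [0.001, -0.0, -0.0]}, {"offset": [-0.0, -0.2, 5.0], "rotation": [0.001, -0.0, -0.0]},
```

Emit:
apply_moves:
  motion:
    - {"offset": [0, -0.3, 3], "rotation": [0.002, 0, 0]}
    - {"offset": [0, -0.3, 3], "rotation": [0.001, 0, 0]}
    - {"offset": [0, -0.1, 3], "rotation": [0, 0, 0]}

```text
time: 20.82
tool_pos: [0.4736, 0.018, 0.1427]
tool_rot: [3.141, -0.001, 1.39]
contact_force: [0.1, 0.1, -3.2]
opening: 0.0595
```

Emit:
apply_moves:
  motion:
    - {"offset": [0, -0.1, 3], "rotation": [0, 0, 0]}
    - {"offset": [0, -0.1, 3], "rotation": [0, 0, 0]}

```text
time: 20.98
tool_pos: [0.4733, 0.0181, 0.136]
tool_rot: [3.141, -0.0, 1.391]
contact_force: [0.1, 0.8, -3.4]
opening: 0.0593
```

```bash
python3 - <<'E'
from h import *
s,p=shot("wrist","w16");st()
im=p["img"][:,:,::-1];cv2.imwrite("pics/c16.png",cv2.resize(im[0:230,170:370],None,fx=2.6,fy=2.6,interpolation=cv2.INTER_CUBIC))
E
```

```text
t 21.03 p [0.4729 0.0182 0.1354] r [-3.141 -0.     1.391] F [ 0.   0.9 -4.9] op 0.0597
```

View pics/c16.png

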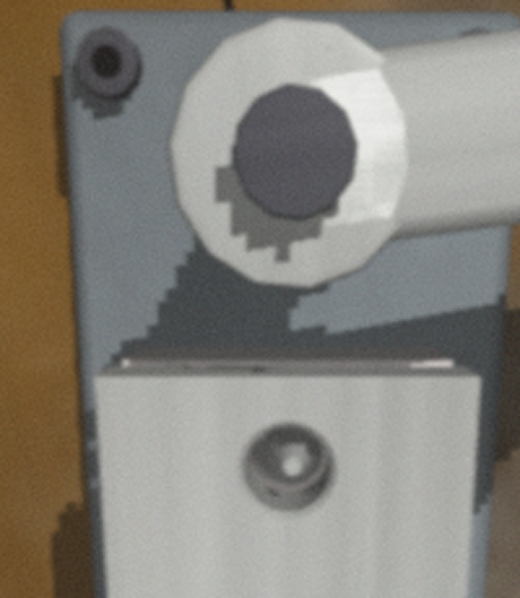

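Emit:
apply_moves:
  motion:
    - {"offset": [0, 0.4, 3], "rotation": [0, 0, 0]}
    - {"offset": [0, 0.2, 3], "rotation": [0, 0, 0]}
    - {"offset": [0, 0, 2], "rotation": [0, 0, 0]}

```text
time: 21.28
tool_pos: [0.4737, 0.018, 0.1267]
tool_rot: [-3.141, -0.0, 1.391]
contact_force: [-0.6, -0.5, -3.3]
opening: 0.0594
```

Emit:
apply_moves:
  motion:
    - {"offset": [0, 0, 1.5], "rotation": [0, 0, 0]}
    - {"offset": [0, 0, 1], "rotation": [0, 0, 0]}

```text
time: 21.45
tool_pos: [0.4737, 0.018, 0.1243]
tool_rot: [-3.141, -0.0, 1.391]
contact_force: [-6.8, 1.1, 19.6]
opening: 0.0597
```

Emit:
apply_moves:
  motion:
    - {"offset": [0, 0, 1], "rotation": [0, 0, 0]}

```text
time: 21.53
tool_pos: [0.4737, 0.018, 0.1243]
tool_rot: [-3.141, -0.0, 1.391]
contact_force: [-6.3, 1.2, 16.1]
opening: 0.0595
```

Emit:
apply_moves:
  motion:
    - {"offset": [0, 0, 0], "rotation": [0, 0, 0]}
    - {"offset": [0, 0, 0], "rotation": [0, 0, 0]}
    - {"offset": [0, 0, 0], "rotation": [0, 0, 0]}
    - {"offset": [0, 0, 0], "rotation": [0, 0, 0]}
  grip: 0

```text
time: 21.87
tool_pos: [0.475, 0.0179, 0.126]
tool_rot: [3.137, -0.001, 1.391]
contact_force: [-0.2, 0.9, 0.0]
opening: 0.0813
```

Emit:
apply_moves:
  motion:
    - {"offset": [0, 0, -10], "rotation": [0, 0, 0]}
    - {"offset": [0, 0, -20], "rotation": [0, 0, 0]}
    - {"offset": [0, 0, -36], "rotation": [0, 0, 0]}
    - {"offset": [0, 0, -36], "rotation": [0, 0, 0]}
    - {"offset": [0, 0, -15], "rotation": [0, 0, 0]}

```text
time: 22.28
tool_pos: [0.4728, 0.018, 0.2432]
tool_rot: [-3.135, -0.0, 1.39]
contact_force: [0.8, 0.0, 1.3]
opening: 0.0918
```

```bash
python3 - <<'E'
from h import *
s=st()
s,p=shot("wrist","w17")
for q in ["clamp_knob","clamp_hinge","cover_center"]: print(q,[(np.round(d["location"],4),d["score"]) for d in tip_of(q,p)])
plan([0.57,0.108,0.25],3.09)
im=p["img"][:,:,::-1];cv2.imwrite("pics/c17.png",cv2.resize(im[20:300,230:490],None,fx=2.1,fy=2.1,interpolation=cv2.INTER_CUBIC))
E
```

```text
t 22.28 p [0.4728 0.018  0.2432] r [-3.135 -0.     1.39 ] F [0.8 0.  1.3] op 0.0918
clamp_knob [(array([0.5741, 0.109 , 0.1125]), 0.9)]
clamp_hinge [(array([0.4941, 0.1138, 0.0786]), 0.81)]
cover_center [(array([0.4747, 0.0211, 0.0635]), 0.82)]
n 15 d [98.6 89.9 10.9] w [-0.009 -0.009 -1.7  ]
{"offset": [7, 5, -1], "rotation": [-0.001, -0.001, -0.113]}, {"offset": [6, 6, -1], "rotation": [-0.001, -0.001, -0.113]}, {"offset": [6, 7, -1], "rotation": [-0.001, -0.001, -0.113]}, {"offset": [5, 7, -1], "rotation": [-0.001, -0.001, -0.113]}, {"offset": [4, 8, -1], "rotation": [-0.001, -0.001, -0.113]}, {"offset": [3, 8, -1], "rotation": [-0.001, -0.001, -0.113]}, {"offset": [2, 9, -1], "rotation": [-0.001, -0.001, -0.113]}, {"offset": [1, 9, -1], "rotation": [-0.001, -0.001, -0.113]}, {"offset": [0, 9, -1], "rotation": [-0.001, -0.001, -0.113]}, {"offset": [-1, 9, -1], "rotation": [-0.001, -0.001, -0.113]}, {"offset": [-2, 9, -1], "rotation": [-0.001, -0.001, -0.113]}, {"offset": [-3, 8, -1], "rotation": [-0.001, -0.001, -0.113]}, {"offset": [-4, 8, -1], "rotation": [-0.001, -0.001, -0.113]}, {"offset": [-5, 8, -1], "rotation": [-0.001, -0.001, -0.113]}, {"offset": [-5, 7, -1], "rotation": [-0.001, -0.001, -0.113]},
```

View pics/c17.png

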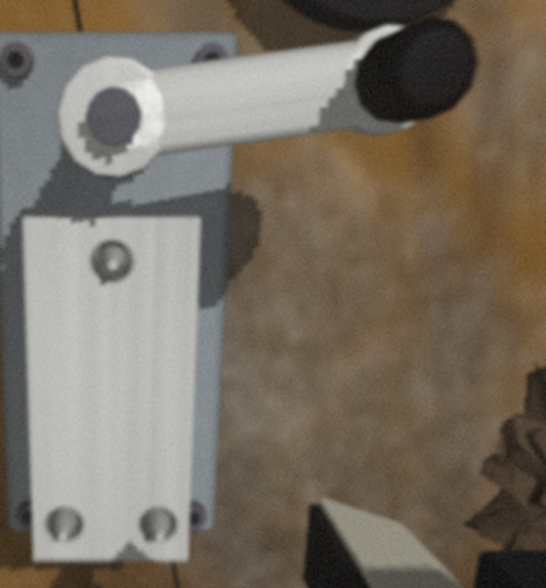

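Emit:
apply_moves:
  motion:
    - {"offset": [7, 5, -1], "rotation": [0, 0, -0.113]}
    - {"offset": [6, 6, -1], "rotation": [0, 0, -0.113]}
    - {"offset": [6, 7, -1], "rotation": [0, 0, -0.113]}
    - {"offset": [5, 7, -1], "rotation": [0, 0, -0.113]}
    - {"offset": [4, 8, -1], "rotation": [0, 0, -0.113]}
    - {"offset": [3, 8, -1], "rotation": [0, 0, -0.113]}
    - {"offset": [2, 9, -1], "rotation": [0, 0, -0.113]}
    - {"offset": [1, 9, -1], "rotation": [0, 0, -0.113]}
    - {"offset": [0, 9, -1], "rotation": [0, 0, -0.113]}
    - {"offset": [-1, 9, -1], "rotation": [0, 0, -0.113]}
    - {"offset": [-2, 9, -1], "rotation": [0, 0, -0.113]}
    - {"offset": [-3, 8, -1], "rotation": [0, 0, -0.113]}
  grip: 0.3

```text
time: 23.48
tool_pos: [0.5426, 0.0938, 0.2253]
tool_rot: [-3.126, -0.052, 2.806]
contact_force: [0.1, -0.1, -0.9]
opening: 0.0641
```

```bash
python3 - <<'E'
from h import *
s=st()
plan([0.571,0.108,0.21],3.09)
E
```

```text
t 23.48 p [0.5426 0.0938 0.2253] r [-3.126 -0.052  2.806] F [ 0.1 -0.1 -0.9] op 0.0641
n 3 d [ 28.4  14.2 -15.3] w [-0.008 -0.054 -0.283]
{"offset": [-8, 8, 5], "rotation": [-0.003, -0.018, -0.094]}, {"offset": [-8, 7, 5], "rotation": [-0.003, -0.018, -0.094]}, {"offset": [-9, 6, 5], "rotation": [-0.003, -0.018, -0.094]},
```

Emit:
apply_moves:
  motion:
    - {"offset": [-8, 8, 2], "rotation": [-0.003, -0.018, -0.094]}
    - {"offset": [-8, 7, 2], "rotation": [-0.003, -0.018, -0.094]}
    - {"offset": [-9, 6, 2], "rotation": [-0.003, -0.018, -0.094]}
    - {"offset": [0, 0, 0], "rotation": [0, 0, 0]}
    - {"offset": [0, 0, 0], "rotation": [0, 0, 0]}

```text
time: 23.9
tool_pos: [0.57, 0.1099, 0.2066]
tool_rot: [3.141, -0.016, 3.107]
contact_force: [-0.0, -0.1, -0.3]
opening: 0.0642
```

```bash
python3 - <<'E'
from h import *
s=st()
plan([0.571,0.108,0.175],3.09,step=9.9)
s,p=shot("wrist","w18")
E
```

```text
t 23.9 p [0.57   0.1099 0.2066] r [ 3.141 -0.016  3.107] F [-0.  -0.1 -0.3] op 0.0642
n 4 d [  1.   -1.9 -31.6] w [ 0.    -0.016  0.017]
{"offset": [-0.4, -0.5, 7.9], "rotation": [0.0, -0.004, 0.004]}, {"offset": [-0.4, -0.5, 7.9], "rotation": [0.0, -0.004, 0.004]}, {"offset": [-0.3, -0.5, 7.9], "rotation": [0.0, -0.004, 0.004]}, {"offset": [-0.3, -0.5, 7.9], "rotation": [0.0, -0.004, 0.004]},
```

View pics/w18.png

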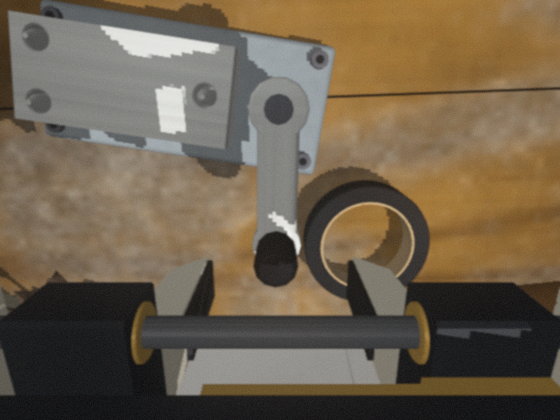

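Emit:
apply_moves:
  motion:
    - {"offset": [-0.4, -0.5, 8], "rotation": [0, -0.006, 0.004]}
    - {"offset": [-0.4, -0.5, 8], "rotation": [0, -0.005, 0.004]}
    - {"offset": [-0.3, -0.5, 8], "rotation": [0, -0.004, 0.004]}
    - {"offset": [-0.3, -0.5, 8], "rotation": [0, -0.002, 0.004]}
    - {"offset": [0, 0, 5], "rotation": [0, 0, 0]}
    - {"offset": [0, 0, 0], "rotation": [0, 0, 0]}

```text
time: 24.45
tool_pos: [0.5683, 0.1062, 0.165]
tool_rot: [-3.141, -0.005, 3.079]
contact_force: [-0.1, -0.1, -1.3]
opening: 0.0646
```

```bash
python3 - <<'E'
from h import *
s=st()
plan([0.571,0.108,0.167],3.09,step=9.9)
E
```

```text
t 24.45 p [0.5683 0.1062 0.165 ] r [-3.141 -0.005  3.079] F [-0.1 -0.1 -1.3] op 0.0646
n 1 d [2.7 1.8 2. ] w [-0.001 -0.005 -0.011]
{"offset": [-2.6, 1.9, -2.0], "rotation": [-0.001, -0.005, -0.011]},
```

Emit:
apply_moves:
  motion:
    - {"offset": [-2.4, 1.7, -3], "rotation": [0, -0.005, -0.01]}
    - {"offset": [0, 0, 0], "rotation": [0, 0, 0]}
    - {"offset": [0, 0, 0], "rotation": [0, 0, 0]}
    - {"offset": [0, 0, 0], "rotation": [0, 0, 0]}
    - {"offset": [0, 0, 0], "rotation": [0, 0, 0]}
    - {"offset": [0, 0, 0], "rotation": [0, 0, 0]}
    - {"offset": [0, 0, 0], "rotation": [0, 0, 0]}
  grip: 1.0
  grip_force: 8

```text
time: 25.03
tool_pos: [0.5718, 0.1074, 0.1696]
tool_rot: [-3.14, 0.003, 3.09]
contact_force: [0.5, -1.1, -1.8]
opening: 0.0236
```

```bash
python3 - <<'E'
from h import *
arc(14,-1.5)
E
```

```text
t 25.03 p [0.5718 0.1074 0.1696] r [-3.14e+00  3.00e-03  3.09e+00] F [ 0.5 -1.1 -1.8] op 0.0236
v [-79.9  -0.5   0.3] ang 1.695 toolang 1.7
plain [ 0.5 -8.5  0. ] radius corr [ 0.86  0.   -0.  ] -0.10714285714285714
```

Gripped at 1.70 rad. Swing back.

Emit:
apply_moves:
  motion:
    - {"offset": [0.5, -8.5, 0], "rotation": [0, 0, 0.107]}
    - {"offset": [0.5, -8.5, 0], "rotation": [0, 0, 0.107]}
    - {"offset": [0.5, -8.5, 0], "rotation": [0, 0, 0.107]}
    - {"offset": [0.5, -8.5, 0], "rotation": [0, 0, 0.107]}
    - {"offset": [0.5, -8.5, 0], "rotation": [0, 0, 0.107]}
    - {"offset": [0.5, -8.5, 0], "rotation": [0, 0, 0.107]}
    - {"offset": [0.5, -8.5, 0], "rotation": [0, 0, 0.107]}

```text
time: 25.62
tool_pos: [0.5475, 0.0542, 0.1696]
tool_rot: [3.138, 0.006, 2.313]
contact_force: [0.6, 0.5, -0.3]
opening: 0.0232
```

```bash
python3 - <<'E'
from h import *
arc(9,-.97)
E
```

```text
t 25.62 p [0.5475 0.0542 0.1696] r [3.138 0.006 2.313] F [ 0.6  0.5 -0.3] op 0.0232
v [-80.    1.7   0.5] ang 0.945 toolang 0.923
plain [ 0.3 -8.6 -0. ] radius corr [ 1.   -0.02 -0.01] -0.10777777777777778
```

Emit:
apply_moves:
  motion:
    - {"offset": [0.5, -8.5, 0], "rotation": [0, 0, 0.105]}
    - {"offset": [0.4, -8.5, 0], "rotation": [0, 0, 0.105]}
    - {"offset": [0.4, -8.5, 0], "rotation": [0, 0, 0.105]}
    - {"offset": [0.4, -8.5, 0], "rotation": [0, 0, 0.105]}
    - {"offset": [0.4, -8.5, 0], "rotation": [0, 0, 0.105]}
    - {"offset": [0.4, -8.5, 0], "rotation": [0, 0, 0.105]}
    - {"offset": [0.4, -8.5, 0], "rotation": [0, 0, 0.105]}
    - {"offset": [0.2, -5, 0], "rotation": [0, 0, 0.06]}

```text
time: 26.28
tool_pos: [0.4861, 0.0315, 0.1696]
tool_rot: [3.132, 0.002, 1.475]
contact_force: [1.4, -0.5, -2.6]
opening: 0.0233
```

```bash
python3 - <<'E'
from h import *
arc(1,-.1)
E
```

```text
t 26.28 p [0.4861 0.0315 0.1696] r [3.132e+00 2.000e-03 1.475e+00] F [ 1.4 -0.5 -2.6] op 0.0233
v [-80.7   1.7   0.2] ang 0.106 toolang 0.085
plain [ 0.2 -8.1  0. ] radius corr [ 1.69 -0.04 -0.  ] -0.1
```

Emit:
apply_moves:
  motion:
    - {"offset": [0.3, -5, 0], "rotation": [0.005, 0, 0.06]}
    - {"offset": [0.1, -4, 0], "rotation": [0.003, 0, 0.03]}
    - {"offset": [0, -2.5, 0], "rotation": [0, 0, 0]}
    - {"offset": [0, -2.5, 0], "rotation": [0, 0, 0]}

```text
time: 26.62
tool_pos: [0.4757, 0.0327, 0.1699]
tool_rot: [3.127, 0.001, 1.376]
contact_force: [11.9, -1.8, -12.0]
opening: 0.0236
```

```bash
python3 - <<'E'
from h import *
arc(1,-.1)
E
```

```text
t 26.62 p [0.4757 0.0327 0.1699] r [3.127e+00 1.000e-03 1.376e+00] F [ 11.9  -1.8 -12. ] op 0.0236
v [-81.   -0.7   0.1] ang -0.023 toolang -0.014
plain [ 0.5 -8.1  0. ] radius corr [ 2.02  0.02 -0.  ] -0.1
```

Emit:
apply_moves:
  motion:
    - {"offset": [0, 0, 0], "rotation": [0, 0, 0]}
    - {"offset": [0, 0, 0], "rotation": [0, 0, 0]}
    - {"offset": [0, 0, 0], "rotation": [0, 0, 0]}
    - {"offset": [0, 0, 0], "rotation": [0, 0, 0]}
  grip: 0.2

```text
time: 26.95
tool_pos: [0.4762, 0.0326, 0.1703]
tool_rot: [3.126, 0.001, 1.377]
contact_force: [-0.2, -0.7, 0.3]
opening: 0.0455
```

Emit:
apply_moves:
  motion:
    - {"offset": [0, 0, -10], "rotation": [0, 0, 0]}
    - {"offset": [0, 0, -30], "rotation": [0, 0, 0]}
    - {"offset": [0, 0, -36], "rotation": [0, 0, 0]}
    - {"offset": [0, 0, -36], "rotation": [0, 0, 0]}
    - {"offset": [0, 0, -36], "rotation": [0, 0, 0]}
    - {"offset": [0, 0, 0], "rotation": [0, 0, 0]}

```text
time: 27.45
tool_pos: [0.4716, 0.0337, 0.3227]
tool_rot: [3.136, 0.002, 1.378]
contact_force: [0.5, -0.4, 0.3]
opening: 0.0733
```

```bash
python3 - <<'E'
from h import *
st()
s,p=shot("wrist","w19");st()
im=p["img"][:,:,::-1]
cv2.imwrite("pics/c19.png",cv2.resize(im[40:270,220:380],None,fx=2.6,fy=2.6,interpolation=cv2.INTER_CUBIC))
shot("top","t19");shot("side","s19")
E
```

```text
t 27.45 p [0.4716 0.0337 0.3227] r [3.136e+00 2.000e-03 1.378e+00] F [ 0.5 -0.4  0.3] op 0.0733
t 27.5 p [0.4707 0.0337 0.3199] r [3.140e+00 2.000e-03 1.378e+00] F [-0.2 -0.7 -1. ] op 0.0734
```

View pics/c19.png

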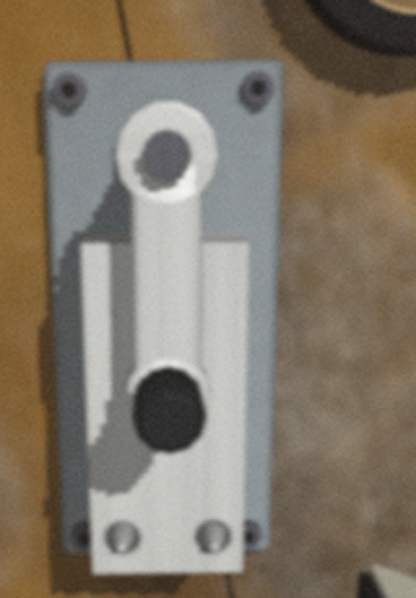

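View pics/s19.png

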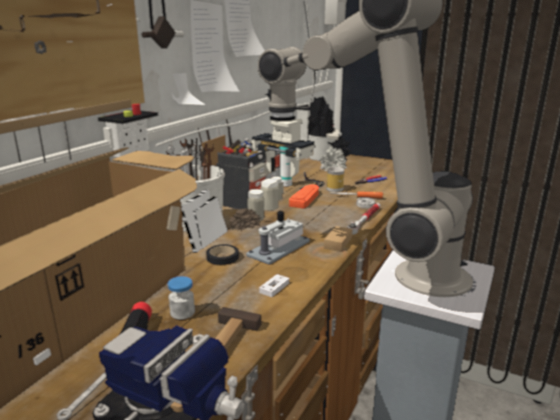

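```bash
python3 - <<'E'
from h import *
d=np.load("pics/w19.npz");s={"tool_pos":d["tool_pos"],"tool_rot":d["tool_rot"]}
k=wpix2world(d,s,[285,200.4],.128)[0];h=wpix2world(d,s,[284.2,98.1],.094)[0]
v=k-h;print(k,h,"joint",np.arctan2(v[0],-v[1])+.181)
uv=np.array([[81,242],[248,241],[243,573],[92,574]])/2.6+[220,40]
fit("w19",COR,uv,.068,[.475,.019,-.18])
st()
E
```

```text
[0.47726891 0.0352037  0.128     ] [0.49209674 0.11334796 0.094     ] joint -0.0065201374795454126
fit [ 0.474   0.0185 -0.182 ] res mm [[-0.0, -0.6], [0.0, -0.3], [-0.3, 0.7], [0.3, 0.2]]
t 27.6 p [0.4693 0.0337 0.3159] r [-3.136e+00  3.000e-03  1.378e+00] F [ 0.1  0.6 -0.1] op 0.0733
```

Emit:
apply_moves:
  motion:
    - {"offset": [0, 0, -15], "rotation": [0, 0, 0]}
    - {"offset": [0, 0, 0], "rotation": [0, 0, 0]}
    - {"offset": [0, 0, 0], "rotation": [0, 0, 0]}

```text
time: 27.85
tool_pos: [0.4674, 0.034, 0.3263]
tool_rot: [-3.126, 0.004, 1.378]
contact_force: [-0.4, -0.0, -1.2]
opening: 0.0734
```

```bash
python3 - <<'E'
from h import *
st();print(hand_in())
E
```

```text
t 27.85 p [0.4674 0.034  0.3263] r [-3.126  0.004  1.378] F [-0.4 -0.  -1.2] op 0.0734
the job is handed in; nothing more can be done
None
```

The job is done and handed in at about 28 s of the 72 s allowed. I swung the clamp to its open stop, seated the larger spacer and then the cover over the three studs, and swung the clamp back to its closed stop.

- **Plates:** I let go of each one only after it bottomed out. The tool stood at 100.0 mm for the spacer (100.1 expected) and 124.3 mm for the cover (124.4 expected). The contact force was 15–20 N each time.
- **Cover position:** the last wrist picture puts its centre at (0.474, 0.0185) m with a yaw of −0.182 rad. That agrees with the fixture pose I measured to within about 1 mm.
- **Clamp:** the same picture puts the joint at −0.007 rad, which is zero within measurement error. I felt the closed stop at about 12 N and the open stop at about 16 N.
- **Bystanders:** I touched none of them on purpose. The tape, jar and case look undisturbed in the last side view, but I did not measure them again.
- **Disagreement:** the camera's sideways reading was about 0.5–1 mm off from the gripped plate. I corrected for that before each insertion, and neither plate pushed back on the way down until it seated.

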